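# Pack the brush-top bottles into the round basket under the keeper arm

### The job

Press down the sloping tail of the keeper arm so that its other end tips fully up, clear of the round basket; then pack the three brush-top bottles standing on the table in with the four already there, so that all seven stand upright on the basket's floor, one in the middle and six round it. They are glass: set them down gently, without dropping or toppling any. Leave the keeper up, and leave the other things on the table where they are.

Things in the scene. Friction and masses are not known exactly. Their poses are not given: they have to be found in the camera images.
- caddy: fixed caddy: a plywood foot (160 mm diameter, 10 mm thick) carrying a round blue plastic basket, 128 mm inside diameter, wall 3 mm, rim 65 mm above the table (top 12 mm flares to 142 mm outside). Origin on the table under the basket's centre, z up. The keeper arm's post stands outside the basket on the caddy's +y side; the three free places are in the basket's -y half.
- basket_floor (a point): centre of the basket's inner floor, 14 mm above the table. Seven bottles just fit: one at the centre, six about 42 mm out. Taken already: centre and, in the caddy's frame, 30, 90, 150 degrees from +x towards +y; free: 210, 270, 330 degrees. Packed caps stand 42 mm apart centre to centre, 26 mm between neighbouring caps: open the fingers only a little to let go.
- keeper (a joint): the keeper arm's hinge, rad: 0 = arm level across the basket's mouth, 1.25 = fully up (stop). It starts at 0 to 0.15 and stays where it is left (friction hinge; about 2 to 3 N at the tail moves it). The keeper is one bent aluminium strip 4 mm thick: arm and tail turn together.
- keeper_hinge (a point): the pivot of the keeper, 134 mm above the table, 105 mm from the basket's centre in the caddy's +y direction, between two post plates whose tops are 10 mm above it
- keeper_tail (a point): point on the upper face of the tail, on its middle line, 95 mm from the pivot. The tail is 32 mm wide, 115 mm long; it slopes up from the pivot towards the caddy's +y, 0.7 rad above level at joint 0, 0.55 rad below level when fully up. 75 mm out from the pivot (measured level) its top face goes straight down from 65 mm above the pivot to 44 mm below it.
- keeper_tip (a point): near the free end of the keeper's arm, 115 mm from the pivot. The arm is 24 mm wide, 127 mm from pivot to rounded end, and lies level over the basket's middle towards the caddy's -y at joint 0. Fully up, its end stands 255 mm above the table, 40 mm from the pivot level-wise towards the basket: a gripper passing too near knocks it back down
- loose_a: brush-top glass bottle (a closed rigid bottle): amber glass body 40 mm diameter and 52 mm tall, a short shoulder up to 60 mm, then a slim black cap 16 mm diameter from 60 to 104 mm height (the top). Origin at the centre of its underside, z up its axis. About 130 g. Stands on the table; one of the three to pack.
- loose_b: brush-top glass bottle (a closed rigid bottle): amber glass body 40 mm diameter and 52 mm tall, a short shoulder up to 60 mm, then a slim black cap 16 mm diameter from 60 to 104 mm height (the top). Origin at the centre of its underside, z up its axis. About 130 g. Stands on the table; one of the three to pack.
- loose_c: brush-top glass bottle (a closed rigid bottle): amber glass body 40 mm diameter and 52 mm tall, a short shoulder up to 60 mm, then a slim black cap 16 mm diameter from 60 to 104 mm height (the top). Origin at the centre of its underside, z up its axis. About 130 g. Stands on the table; one of the three to pack.
- packed_a: brush-top glass bottle (a closed rigid bottle): amber glass body 40 mm diameter and 52 mm tall, a short shoulder up to 60 mm, then a slim black cap 16 mm diameter from 60 to 104 mm height (the top). Origin at the centre of its underside, z up its axis. About 130 g. Already standing in the basket, loose.
- packed_b: brush-top glass bottle (a closed rigid bottle): amber glass body 40 mm diameter and 52 mm tall, a short shoulder up to 60 mm, then a slim black cap 16 mm diameter from 60 to 104 mm height (the top). Origin at the centre of its underside, z up its axis. About 130 g. Already standing in the basket, loose.
- packed_c: brush-top glass bottle (a closed rigid bottle): amber glass body 40 mm diameter and 52 mm tall, a short shoulder up to 60 mm, then a slim black cap 16 mm diameter from 60 to 104 mm height (the top). Origin at the centre of its underside, z up its axis. About 130 g. Already standing in the basket, loose.
- packed_d: brush-top glass bottle (a closed rigid bottle): amber glass body 40 mm diameter and 52 mm tall, a short shoulder up to 60 mm, then a slim black cap 16 mm diameter from 60 to 104 mm height (the top). Origin at the centre of its underside, z up its axis. About 130 g. Already standing in the basket, loose.
- clip: bystander, leave alone: black spring clip lying flat, 55 x 34 x 25 mm; origin at its underside
- shoehorn: bystander, leave alone: wooden shoe horn lying flat, 195 mm long, 40 mm wide, up to 18 mm high, along its x axis; origin at its underside
- flask: bystander, leave alone: stainless drinking bottle standing upright, 68 mm diameter, 220 mm tall; origin at its underside
- planter: bystander, leave alone: green ceramic planter with a plant, 124 mm across the rim, about 190 mm tall with its leaves; origin at its underside
- pot: bystander, leave alone: empty terracotta pot, 82 mm across, 70 mm tall; origin at its underside
- saucer: bystander, leave alone: flat cork disc, 90 mm diameter, 10 mm thick; origin at its underside
- trowel: bystander, leave alone: garden trowel lying along its y axis, 250 mm long, 55 mm wide, 22 mm high; origin at its underside
There are look-alikes about, which are no part of the job. Leave any red look-alike of the loose_c alone. Leave any turquoise look-alike of the loose_b alone.

How it is judged (in metres and radians):
On the way, in this order (a step that is already met when the one before it is completed fails the run):
1. the keeper arm is tipped up (joint above 1.05 rad) (value of joint keeper above 1.05 rad), for 0.2 s.
2. one of the three bottles stands in the basket (value of joint keeper above 1.05 rad and ((z of loose_a in the frame of caddy between 0.009 and 0.019 m and horizontal distance between loose_a and basket_floor below 0.048 m and angle between loose_a's own z axis and vertical below 0.1 rad) or (z of loose_b in the frame of caddy between 0.009 and 0.019 m and horizontal distance between loose_b and basket_floor below 0.048 m and angle between loose_b's own z axis and vertical below 0.1 rad) or (z of loose_c in the frame of caddy between 0.009 and 0.019 m and horizontal distance between loose_c and basket_floor below 0.048 m and angle between loose_c's own z axis and vertical below 0.1 rad))), for 0.2 s.
3. two of them stand in the basket (value of joint keeper above 1.05 rad and (((z of loose_a in the frame of caddy between 0.009 and 0.019 m and horizontal distance between loose_a and basket_floor below 0.048 m and angle between loose_a's own z axis and vertical below 0.1 rad) and (z of loose_b in the frame of caddy between 0.009 and 0.019 m and horizontal distance between loose_b and basket_floor below 0.048 m and angle between loose_b's own z axis and vertical below 0.1 rad)) or ((z of loose_a in the frame of caddy between 0.009 and 0.019 m and horizontal distance between loose_a and basket_floor below 0.048 m and angle between loose_a's own z axis and vertical below 0.1 rad) and (z of loose_c in the frame of caddy between 0.009 and 0.019 m and horizontal distance between loose_c and basket_floor below 0.048 m and angle between loose_c's own z axis and vertical below 0.1 rad)) or ((z of loose_b in the frame of caddy between 0.009 and 0.019 m and horizontal distance between loose_b and basket_floor below 0.048 m and angle between loose_b's own z axis and vertical below 0.1 rad) and (z of loose_c in the frame of caddy between 0.009 and 0.019 m and horizontal distance between loose_c and basket_floor below 0.048 m and angle between loose_c's own z axis and vertical below 0.1 rad)))), for 0.2 s.
4. all three stand in the basket (value of joint keeper above 1.05 rad and z of loose_a in the frame of caddy between 0.009 and 0.019 m and horizontal distance between each of loose_a, loose_b, loose_c and basket_floor below 0.048 m and angle between each of loose_a, loose_b, loose_c's own z axis and vertical below 0.1 rad and z of loose_b in the frame of caddy between 0.009 and 0.019 m and z of loose_c in the frame of caddy between 0.009 and 0.019 m), for 0.2 s.
At the end, for the whole second after the job is handed in: The keeper arm is up (above 1.05 rad) and all seven bottles stand at rest on the basket's floor: undersides within 5 mm of it, axes within 48 mm of the basket's centre, tilted less than 0.1 rad, slower than 0.02 m/s (all of step 4 and z of packed_a in the frame of caddy between 0.009 and 0.019 m and horizontal distance between each of packed_a, packed_b, packed_c, packed_d and basket_floor below 0.048 m and angle between each of packed_a, packed_b, packed_c, packed_d's own z axis and vertical below 0.1 rad and z of packed_b in the frame of caddy between 0.009 and 0.019 m and z of packed_c in the frame of caddy between 0.009 and 0.019 m and z of packed_d in the frame of caddy between 0.009 and 0.019 m and linear speed of each of loose_a, loose_b, loose_c, packed_a, packed_b, packed_c, packed_d below 0.02 m/s); the robot touches nothing.
It fails at once if a bottle is let fall or toppled (faster than 0.6 m/s while not held, or tilted over 0.7 rad) ((linear speed of loose_a above 0.6 m/s and contact force between loose_a and the fingers below 0.05 N) or (linear speed of loose_b above 0.6 m/s and contact force between loose_b and the fingers below 0.05 N) or (linear speed of loose_c above 0.6 m/s and contact force between loose_c and the fingers below 0.05 N) or (linear speed of packed_a above 0.6 m/s and contact force between packed_a and the fingers below 0.05 N) or (linear speed of packed_b above 0.6 m/s and contact force between packed_b and the fingers below 0.05 N) or (linear speed of packed_c above 0.6 m/s and contact force between packed_c and the fingers below 0.05 N) or (linear speed of packed_d above 0.6 m/s and contact force between packed_d and the fingers below 0.05 N) or angle between any of loose_a, loose_b, loose_c, packed_a, packed_b, packed_c, packed_d's own z axis and vertical above 0.7 rad).
It fails at once if a bystander is moved by more than 30 mm (distance of any of clip, shoehorn, flask, planter, pot, saucer, trowel from where it was at the start of the episode above 0.03 m).
It also fails if it takes over 72 s, if anything falls off the work surface, if the arm or the gripper's body presses on something with over 40 N, if the wrist force passes 120 N, or if a joint passes its speed limit or range.

### The arm

A 6-joint arm with a two-finger parallel gripper is mounted at the origin on the work surface. World frame = base frame: x ahead of the robot, y to its left, z up, the work surface at z = 0. Lengths are in mm, angles in rad, forces in N, time in s.
With the tool pointing down it reaches from about 275 to 850 mm from the base axis. Payload 5.2 kg.
Tool frame: the origin (TCP) lies between the finger pads; the fingertips stand 22 mm ahead of it and the grasp point (between the pads) lies 3 mm ahead of it; x points along the fingers, y is the direction in which the jaws open and shut, and the axes are right-handed (so a half turn about x gives the same grasp; the last joint's range is limited). The gripper opens to 85 mm and grips with 20 to 120 N. Pads are 22 mm wide; open, the fingers measure 114 mm over their backs; the gripper's body (76 mm by 85 mm) begins 54 mm behind the grasp point. The pads swing forward as they close: fully open they stand 13 mm farther back than shut.
Start: joints at [-1.382, 0.259, 1.535, -0, 1.348, -0.203], TCP at [210.04, -508.319, 253.31] pointing down, gripper open.
Joint ranges: [-3.14, 3.14], [-0.91, 2.08], [0.19, 2.58], [-1.22, 4.36], [0.22, 2.71], [-3.12, 3.12]. Speed limits (rad/s): [2.57, 2.57, 3.14, 3.14, 3.14, 3.14].

### API

Orientations are given as a rotation vector (axis times angle).
In Python, from bench import * gives the robot as it stands.
- The arm moves only by the tool drive_tool, never from a script. Its argument "steps" is a list of rows, each an object with "delta_rot": the turn, a rotation vector about the tool's x, y, z in degrees, a list of three; "linear": the shift along the tool's x, y, z in mm, a list of three; "hand": the closure, from 0 (fully open) to 1 (shut). In form: [{"delta_rot": [wx, wy, wz], "linear": [tx, ty, tz], "hand": hand}, ...]. A call has 1 to 12 rows; each row shifts and turns the commanded pose from where the row before left it, along the tool's axes as they then stand; what a row does not reach is not made up. A row lasts 1/12 s, in which the tool goes at most 41.7 mm and 7.16 degrees, less where a joint would pass 70% of its speed; a pose out of reach is approached as far as the arm can. A call is refused whole if a number of a shift passes 41.7 or a number of a turn 7.16, either way. A call with a gripper value outside its range is refused whole. The fingers move at their own pace and stop on an object; "force" is the grip in N (left out, the last holds). Time passes only in rows, so rows that do not move let the fingers close. It gives the time, the measured TCP pose, the force and the opening at its end, in the units of the state.
- observe(): the state, without advancing time (a new reading comes with each control period).
- get_image(name): name is "side" or "top"; returns the picture (400x640x3 uint8, red, green, blue); there is no depth.
- calibration(name): a dict with "intrinsics" (3x3 intrinsics, pixels), "xyz" and "orientation" of the camera in the world. Camera axes: x right, y up, looking along -z (the intrinsics and any distortion apply to the point x, -y, -z); pixel columns grow to the right and rows downward; lengths in mm; the calibration is good to about 2 mm. A picture is of the moment at which its call begins. calibration takes no time and is no camera call.
- finish_job(): hands the job in, once; it reports no verdict.
The state is a dict: "time_s": time; "joint_positions": joint angles; "dq": joint speeds; "joint_torque": joint torques, N m; "tcp_pos": TCP position; "orientation": TCP orientation; "ft_force": force on the tool from outside, world axes, zero at the start; "moment": the same for the moment, N m; "grip_width": opening from 0.0 (shut) to 1.0 (fully open).
Only numpy, scipy, OpenCV 4.12 (cv2) and the standard library are available. Lean on these libraries where they do the work, as an engineer would, in place of code of your own. Each camera call takes 0.05 s, during which the arm holds its last target. There are 200 camera calls.

## Working session

There is one attempt and no reset: what is moved stays moved. The work goes in short steps, Python scripts to look and compute and a tool call to move; the robot and the scene stay as the last step left them, time stands still between calls to the robot, and variables do not carry over. Pictures are saved under pics/ and viewed, about 8 in all and at most 12, crops included, and the job is handed in when it is done.

Besides the shell and the picture viewer there is one more tool, called after "Emit:" by a JSON object that holds its "fn" and its "kwargs", one argument or row to a line. drive_tool: Moves the arm, as the interface text tells. Its arguments: {"type":"object","properties":{"steps":{"type":"array","items":{"type":"object","properties":{"delta_rot":{"type":"array","items":{"type":"number"}},"linear":{"type":"array","items":{"type":"number"}},"hand":{"type":"number"}}}},"force":{"type":"number"}},"required":["steps"]}

```bash
mkdir -p pics
cat > h.py <<'E'
from bench import *
import numpy as np, cv2
from scipy.spatial.transform import Rotation as R
def cam(n):
    c=calibration(n); return c
def rot(c):
    o=np.array(c['orientation'],float)
    return R.from_rotvec(o).as_matrix() if o.size==3 else (o if o.shape==(3,3) else R.from_quat(o).as_matrix())
def ray(c,uv):
    K=np.array(c['intrinsics']); p=np.linalg.inv(K)@[uv[0],uv[1],1]
    d=rot(c)@[p[0],-p[1],-p[2]]; return np.array(c['xyz'],float),d
def onz(c,uv,z):
    o,d=ray(c,uv); return o+d*(z-o[2])/d[2]
def proj(c,P):
    q=rot(c).T@(np.array(P,float)-c['xyz']); K=np.array(c['intrinsics']); r=K@[q[0],-q[1],-q[2]]; return r[:2]/r[2]
def tri(c1,a,c2,b):
    o1,d1=ray(c1,a);o2,d2=ray(c2,b)
    s=np.linalg.lstsq(np.c_[d1,-d2],o2-o1,rcond=None)[0]
    p,q=o1+s[0]*d1,o2+s[1]*d2
    return (p+q)/2,np.linalg.norm(p-q)
E
python3 - <<'E'
from h import *
for n in('top','side'):
    cv2.imwrite(f'pics/{n}0.png',get_image(n)[:,:,::-1]); print(n,calibration(n))
print(observe())
E
```

```text
top {'intrinsics': array([[483.64688309,   0.        , 317.09343339],
       [  0.        , 483.64688309, 198.39212556],
       [  0.        ,   0.        ,   1.        ]]), 'xyz': array([ 426.53621651,   18.0772007 , 1479.45159144]), 'orientation': array([ 0.08255527, -0.09947504, -1.59388289])}
side {'intrinsics': array([[501.64510487,   0.        , 313.97957919],
       [  0.        , 501.64510487, 195.94688128],
       [  0.        ,   0.        ,   1.        ]]), 'xyz': array([ 239.57924956, -825.59050484, 1273.45045094]), 'orientation': array([ 0.66745545, -0.14115882, -0.38914419])}
{'time_s': 0.1, 'joint_positions': array([-1.38180729e+00,  2.59272196e-01,  1.53600837e+00, -1.77195357e-05,
        1.34799622e+00, -2.02811318e-01]), 'dq': array([ 0.0012328 , -0.0019665 , -0.00286373, -0.00197658,  0.00081763,
       -0.00096406]), 'joint_torque': array([ 2.43942501e-03, -4.46969390e+01, -2.91246307e+01, -3.10037922e-04,
        6.26640511e-03,  8.70947559e-06]), 'tcp_pos': array([ 209.94257898, -507.8630983 ,  252.54274113]), 'orientation': array([ 2.00717977,  0.40004379, -2.00719131]), 'ft_force': array([ 0.08061619, -0.61483241, -0.1650214 ]), 'moment': array([-0.01530957,  0.04194654,  0.02647723]), 'grip_width': 1.0012421208993052}
```

View pics/top0.png

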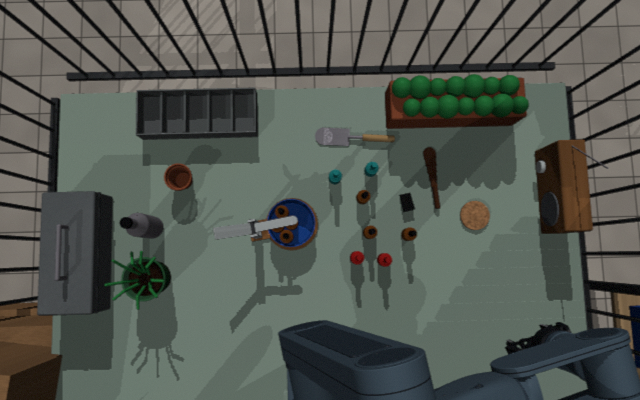

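View pics/side0.png

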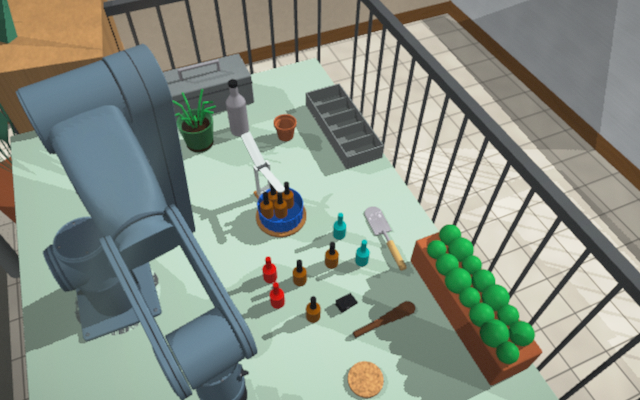

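Run:
```python
from h import *
t=cv2.imread('pics/top0.png');s=cv2.imread('pics/side0.png')
a=cv2.resize(t[160:280,205:425],None,fx=3.6,fy=3.6,interpolation=cv2.INTER_CUBIC)
cv2.imwrite('pics/tz.png',a)
b=cv2.resize(s[125:325,230:390],None,fx=3,fy=3,interpolation=cv2.INTER_CUBIC)
cv2.imwrite('pics/sz.png',b)
for n,im in(('top',t),('side',s)):
    h=cv2.cvtColor(im,cv2.COLOR_BGR2HSV)
    for nm,lo,hi in(('amber',(8,130,40),(20,255,180)),('blue',(105,150,40),(125,255,255))):
        m=cv2.inRange(h,lo,hi)
        k,l,st,ce=cv2.connectedComponentsWithStats(m)
        for i in range(1,k):
            if st[i,4]>25: print(n,nm,st[i],ce[i].round(1), onz(calibration(n),ce[i],30).round())
```

```text
top amber [511  78  14  20 111] [519.7  89.3] [ 921. -638.   30.]
top amber [ 387   81   95   47 1015] [420.6 114.8] [ 846. -325.   30.]
top amber [428  92  19   7  34] [437.4  95.1] [ 908. -381.   30.]
top amber [507 112  19   5  52] [516.2 114.5] [ 840. -622.   30.]
top amber [ 557  139   36   92 2472] [574.  185.8] [ 614. -782.   30.]
top amber [165 164  27  26 384] [178.4 177.4] [669. 418.  30.]
top amber [431 180   9  28  84] [435.3 192.5] [ 604. -358.   30.]
top amber [357 190  13  13  94] [362.7 196.4] [ 597. -138.   30.]
top amber [461 202  28  27 484] [474.5 215.1] [ 532. -473.   30.]
top amber [275 206  13  12  83] [281.5 211.3] [558. 108.  30.]
top amber [252 218  66  32 184] [285.6 238.8] [475.  97.  30.]
top amber [287 223  11   6  32] [292.2 226.4] [512.  77.  30.]
top amber [364 226  13  13  97] [369.2 232. ] [ 489. -153.   30.]
top amber [273 228  20  15 127] [284.3 234.5] [488. 101.  30.]
top amber [403 228  13  12  87] [408.  233.6] [ 482. -269.   30.]
top amber [ 12 303  24  23 163] [ 23.5 313.8] [276. 866.  30.]
top amber [  3 319  10   8  30] [  6.8 322.1] [254. 
[... 935 characters left out ...]
12  61] [244.4  56.5] [667. 877.  30.]
side amber [274 115  22  26 413] [285.2 126.6] [670. 425.  30.]
side amber [  0 163  15  59 638] [  6.5 192.1] [-257.  491.   30.]
side amber [261 191  32  27 559] [277.  204.8] [519. 105.  30.]
side amber [256 209  50  28 229] [281.6 227.6] [501.  17.  30.]
side amber [ 411  233  131  152 3643] [468.  321.3] [ 846. -460.   30.]
side amber [325 250  13  18 179] [331.3 259.1] [ 593. -143.   30.]
side amber [293 267  13  19 186] [299.3 276.6] [ 486. -160.   30.]
side amber [306 303  14  19 195] [312.9 312.8] [ 478. -276.   30.]
side amber [354 302  61  35 470] [388.3 317.2] [ 658. -367.   30.]
side blue [257 188  46  44 736] [284.1 215.9] [523.  56.  30.]
```

View pics/tz.png

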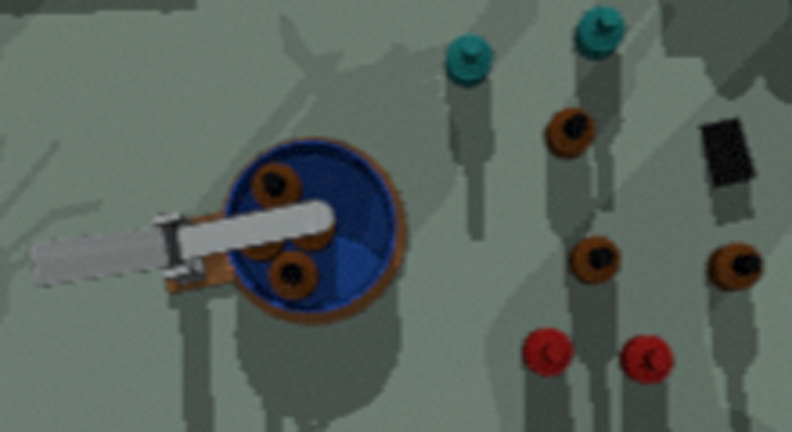

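View pics/sz.png

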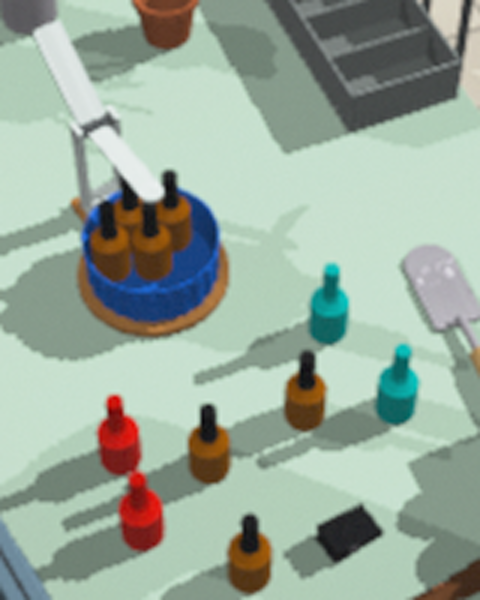

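Run:
```python
from h import *
T=calibration('top');S=calibration('side')
tz=lambda u,v:(205+(u+.5)/3.6-.5,160+(v+.5)/3.6-.5)
sz=lambda u,v:(230+(u+.5)/3-.5,125+(v+.5)/3-.5)
for n,a,b in(('b1',(576,126),(307,354)),('b2',(601,257),(208,408)),('b3',(746,264),(250,518)),('p30',(275,183),(170,174)),('p150',(292,273),(107,204)),('tail end',(35,263),(43,28))):
    p,e=tri(T,tz(*a),S,sz(*b));print(n,p.round(1),e.round(1),'top@101',onz(T,tz(*a),102).round(1))
# basket rim from top blue
im=cv2.imread('pics/top0.png');h=cv2.cvtColor(im,cv2.COLOR_BGR2HSV)
m=cv2.inRange(h,(105,120,30),(125,255,255));m[:,:260]=0;m[:,325:]=0
c=np.vstack(cv2.findContours(m,cv2.RETR_EXTERNAL,cv2.CHAIN_APPROX_NONE)[0])
hu=cv2.convexHull(c);
e=cv2.minEnclosingCircle(hu);print(e,onz(T,e[0],65).round(1),'r mm',e[1]*(1479-65)/483)
s=cv2.imread('pics/side0.png');h=cv2.cvtColor(s,cv2.COLOR_BGR2HSV)
for n,p,z in(('tip',(322,215),138),('hinge',(172,246),138),('tailend',(35,263),208)):print(n,onz(T,tz(*p),z).round(1))
```

```text
b1 [ 594.5 -135.7  104.2] 2.3 top@101 [ 593.7 -135.6  102. ]
b2 [ 489.3 -151.8  101. ] 1.0 top@101 [ 488.8 -151.5  102. ]
b3 [ 481.2 -266.9   99.1] 1.4 top@101 [ 480.4 -266.2  102. ]
p30 [552.7 103.7 122.4] 1.3 top@101 [553.9 105.1 102. ]
p150 [481.8  91.8 122.4] 0.6 top@101 [482.3  92.9 102. ]
tail end [488.  277.  195.3] 5.5 top@101 [495.3 295.2 102. ]
((297.0, 268.0), 69.7209701538086) [389.1  64.1  65. ] r mm 204.1106662473817
tip [524.9  67.  138. ]
hinge [503.9 182.8 138. ]
tailend [490.  273.9 208. ]
```

```bash
cat >> h.py <<'E'
def Rd(deg,flip=False):
    # tool down, jaw (tool y) at angle deg in world
    a=np.radians(deg); y=np.array([np.cos(a),np.sin(a),0]); x=np.array([0,0,-1.]); return np.c_[x,y,np.cross(x,y)]
def plan(P,deg=None):
    o=observe(); p=np.array(o['tcp_pos']); M=R.from_rotvec(o['orientation']).as_matrix()
    d=M.T@(np.array(P)-p); print('t',round(o['time_s'],2),'tcp',p.round(1),'jaw',np.degrees(np.arctan2(M[1,1],M[0,1])).round(1),'x',M[:,0].round(3),'z',M[:,2].round(3),'grip',round(o['grip_width'],3),'F',np.array(o['ft_force']).round(1))
    print(' linear total tool',d.round(1))
    if deg is not None: print(' rot tool deg',np.degrees(R.from_matrix(M.T@Rd(deg)).as_rotvec()).round(2))
E
python3 - <<'E'
from h import *
plan([491,257,262],9.7); plan([491,257,262],189.7)
T=calibration('top');print(onz(T,(290.5,222.5),65))
im=cv2.imread('pics/top0.png');h=cv2.cvtColor(im,cv2.COLOR_BGR2HSV)
m=cv2.inRange(h,(105,120,30),(125,255,255));k,l,st,ce=cv2.connectedComponentsWithStats(m)
i=1+np.argmax(st[1:,4]);c=np.argwhere(l==i)[:,::-1].astype(np.float32);hu=cv2.convexHull(c)
e=cv2.fitEllipse(hu);print(st[i],e,onz(T,e[0],65).round(1),cv2.minEnclosingCircle(hu))
E
```

```text
t 0.1 tcp [ 209.9 -507.9  252.5] jaw -67.6 x [-0.     0.002 -1.   ] z [-0.924 -0.382 -0.   ] grip 1.001 F [ 0.1 -0.6 -0.2]
 linear total tool [  -8.3 -599.6 -551.8]
 rot tool deg [-7.725e+01 -8.000e-02  7.000e-02]
t 0.1 tcp [ 209.9 -507.9  252.5] jaw -67.6 x [-0.     0.002 -1.   ] z [-0.924 -0.382 -0.   ] grip 1.001 F [ 0.1 -0.6 -0.2]
 linear total tool [  -8.3 -599.6 -551.8]
 rot tool deg [1.0275e+02 7.0000e-02 8.0000e-02]
[521.35215835  80.37635442  65.        ]
[ 268  199   47   48 1058] ((290.7169189453125, 222.56597900390625), (47.0702018737793, 47.608245849609375), 4.148510456085205) [521.1  79.7  65. ] ((290.5714416503906, 222.5238037109375), 23.937129974365234)
```

Emit:
{"fn": "drive_tool", "kwargs": {
  "force": 40,
  "steps": [
    {"delta_rot":[-7,0,0],"linear":[-1,0,0],"hand":1},
    {"delta_rot":[-7,0,0],"linear":[-1,0,0],"hand":1},
    {"delta_rot":[-7,0,0],"linear":[-1,0,0],"hand":1},
    {"delta_rot":[-7,0,0],"linear":[-1,0,0],"hand":1},
    {"delta_rot":[-7,0,0],"linear":[-1,0,0],"hand":1},
    {"delta_rot":[-7,0,0],"linear":[-1,0,0],"hand":1},
    {"delta_rot":[-7,0,0],"linear":[-1,0,0],"hand":1},
    {"delta_rot":[-7,0,0],"linear":[-1,0,0],"hand":1},
    {"delta_rot":[-7,0,0],"linear":[-1,0,0],"hand":1},
    {"delta_rot":[-7,0,0],"linear":[-1,0,0],"hand":1},
    {"delta_rot":[-7,0,0],"linear":[-1,0,0],"hand":1},
    {"delta_rot":[0,0,0],"linear":[0,0,0],"hand":1}
  ]
}}

```text
time_s: 1.1
tcp_pos: [210.0, -508.2, 264.0]
orientation: [1.084, 1.285, -1.083]
ft_force: [0.1, -0.7, 0.1]
grip_width: -0.001
```

Emit:
{"fn": "drive_tool", "kwargs": {
  "steps": [
    {"linear":[0,17,-29.5],"hand":1},
    {"linear":[0,17,-29.5],"hand":1},
    {"linear":[0,17,-29.5],"hand":1},
    {"linear":[0,17,-29.5],"hand":1},
    {"linear":[0,17,-29.5],"hand":1},
    {"linear":[0,17,-29.5],"hand":1},
    {"linear":[0,17,-29.5],"hand":1},
    {"linear":[0,17,-29.5],"hand":1},
    {"linear":[0,17,-29.5],"hand":1},
    {"linear":[0,17,-29.5],"hand":1},
    {"linear":[0,17,-29.5],"hand":1},
    {"linear":[0,17,-29.5],"hand":1}
  ]
}}

```text
invalid input at $.steps[0]: expected keys delta_rot, linear, hand
```

Emit:
{"fn": "drive_tool", "kwargs": {
  "steps": [
    {"delta_rot":[0,0,0],"linear":[0,17,-29.5],"hand":1},
    {"delta_rot":[0,0,0],"linear":[0,17,-29.5],"hand":1},
    {"delta_rot":[0,0,0],"linear":[0,17,-29.5],"hand":1},
    {"delta_rot":[0,0,0],"linear":[0,17,-29.5],"hand":1},
    {"delta_rot":[0,0,0],"linear":[0,17,-29.5],"hand":1},
    {"delta_rot":[0,0,0],"linear":[0,17,-29.5],"hand":1},
    {"delta_rot":[0,0,0],"linear":[0,17,-29.5],"hand":1},
    {"delta_rot":[0,0,0],"linear":[0,17,-29.5],"hand":1},
    {"delta_rot":[0,0,0],"linear":[0,17,-29.5],"hand":1},
    {"delta_rot":[0,0,0],"linear":[0,17,-29.5],"hand":1},
    {"delta_rot":[0,0,0],"linear":[0,17,-29.5],"hand":1},
    {"delta_rot":[0,0,0],"linear":[0,17,-29.5],"hand":1}
  ]
}}

```text
time_s: 2.1
tcp_pos: [353.2, -123.9, 264.3]
orientation: [1.091, 1.28, -1.09]
ft_force: [1.3, 0.1, -0.1]
grip_width: -0.003
```

Emit:
{"fn": "drive_tool", "kwargs": {
  "steps": [
    {"delta_rot":[0,0,0],"linear":[0,17,-29.5],"hand":1},
    {"delta_rot":[0,0,0],"linear":[0,17,-29.5],"hand":1},
    {"delta_rot":[0,0,0],"linear":[0,17,-29.5],"hand":1},
    {"delta_rot":[0,0,0],"linear":[0,17,-29.5],"hand":1},
    {"delta_rot":[0,0,0],"linear":[0,17,-29.5],"hand":1},
    {"delta_rot":[0,0,0],"linear":[0,17,-29.5],"hand":1},
    {"delta_rot":[0,0,0],"linear":[0,17,-29.5],"hand":1},
    {"delta_rot":[0,0,0],"linear":[0,17,-29.5],"hand":1},
    {"delta_rot":[0,0,0],"linear":[0,17,-29.5],"hand":1},
    {"delta_rot":[0,0,0],"linear":[0,17,-29.5],"hand":1},
    {"delta_rot":[0,0,0],"linear":[0,17,-29.5],"hand":1},
    {"delta_rot":[0,0,0],"linear":[0,17,-29.5],"hand":1}
  ]
}}

```text
time_s: 3.1
tcp_pos: [496.3, 258.8, 263.9]
orientation: [1.089, 1.281, -1.09]
ft_force: [0.6, -0.7, 0.7]
grip_width: 0.001
```

Run:
```python
from h import *
plan([491,257,262],9.7)
```

```text
t 3.1 tcp [496.3 258.8 263.9] jaw 9.2 x [-0. -0. -1.] z [ 0.16  -0.987  0.   ] grip 0.001 F [ 0.6 -0.7  0.7]
 linear total tool [ 1.9 -5.6  1. ]
 rot tool deg [-0.48  0.01  0.03]
```

Emit:
{"fn": "drive_tool", "kwargs": {
  "steps": [
    {"delta_rot":[0,0,0],"linear":[16,-5,0],"hand":1},
    {"delta_rot":[0,0,0],"linear":[15,0,0],"hand":1},
    {"delta_rot":[0,0,0],"linear":[12,0,0],"hand":1},
    {"delta_rot":[0,0,0],"linear":[12,0,0],"hand":1},
    {"delta_rot":[0,0,0],"linear":[12,0,0],"hand":1},
    {"delta_rot":[0,0,0],"linear":[12,0,0],"hand":1},
    {"delta_rot":[0,0,0],"linear":[12,0,0],"hand":1},
    {"delta_rot":[0,0,0],"linear":[12,0,0],"hand":1},
    {"delta_rot":[0,0,0],"linear":[12,0,0],"hand":1},
    {"delta_rot":[0,0,0],"linear":[12,0,0],"hand":1},
    {"delta_rot":[0,0,0],"linear":[10,0,0],"hand":1},
    {"delta_rot":[0,0,0],"linear":[5,0,0],"hand":1}
  ]
}}

```text
time_s: 4.1
tcp_pos: [490.9, 256.0, 121.1]
orientation: [1.088, 1.282, -1.09]
ft_force: [0.0, -0.6, 2.2]
grip_width: 0.001
```

Emit:
{"fn": "drive_tool", "kwargs": {
  "steps": [
    {"delta_rot":[0,0,0],"linear":[2,0,0],"hand":1},
    {"delta_rot":[0,0,0],"linear":[2,0,0],"hand":1}
  ]
}}

```text
time_s: 4.27
tcp_pos: [491.2, 256.3, 118.2]
orientation: [1.087, 1.283, -1.088]
ft_force: [-0.8, 0.8, 3.4]
grip_width: 0.003
```

Emit:
{"fn": "drive_tool", "kwargs": {
  "steps": [
    {"delta_rot":[0,0,0],"linear":[1.5,0,0],"hand":1},
    {"delta_rot":[0,0,0],"linear":[1.5,0,0],"hand":1}
  ]
}}

```text
time_s: 4.43
tcp_pos: [491.7, 256.6, 117.0]
orientation: [1.088, 1.282, -1.086]
ft_force: [-5.2, 0.7, 17.9]
grip_width: -0.005
```

Emit:
{"fn": "drive_tool", "kwargs": {
  "steps": [
    {"delta_rot":[0,0,0],"linear":[1.5,0,0],"hand":1},
    {"delta_rot":[0,0,0],"linear":[0,0,0],"hand":1}
  ]
}}

```text
time_s: 4.6
tcp_pos: [492.0, 257.2, 116.7]
orientation: [1.09, 1.281, -1.084]
ft_force: [-5.3, 1.4, 16.7]
grip_width: 0.004
```

Run:
```python
from h import *
im=get_image('side');im2=get_image('top')
a=cv2.resize(im[90:290,200:360],None,fx=3,fy=3);b=cv2.resize(im2[140:290,170:350],None,fx=1.75,fy=1.75)
o=np.zeros((600,800,3),np.uint8);o[:,:480]=a;o[:262,480:795]=b[:262];cv2.imwrite('pics/k1.png',o[:,:,::-1])
```

```text
(no output)
```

View pics/k1.png

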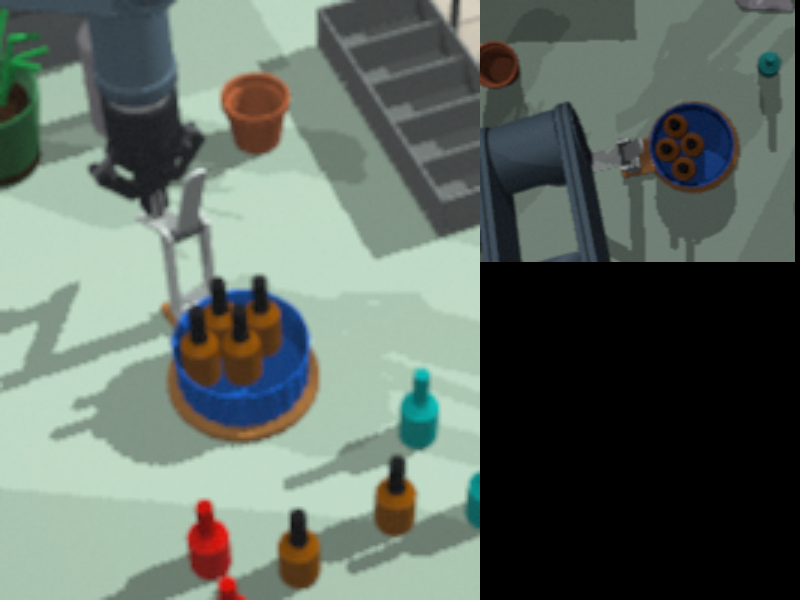

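Emit:
{"fn": "drive_tool", "kwargs": {
  "steps": [
    {"delta_rot":[0,0,0],"linear":[-20,0,0],"hand":1},
    {"delta_rot":[0,0,0],"linear":[-35,0,0],"hand":1},
    {"delta_rot":[0,0,0],"linear":[-35,0,0],"hand":1},
    {"delta_rot":[0,0,0],"linear":[-35,0,0],"hand":1},
    {"delta_rot":[0,0,0],"linear":[-35,0,0],"hand":1},
    {"delta_rot":[0,0,0],"linear":[-35,0,0],"hand":1},
    {"delta_rot":[0,0,0],"linear":[-30,0,0],"hand":1},
    {"delta_rot":[0,0,0],"linear":[0,3,0],"hand":1}
  ]
}}

```text
time_s: 5.37
tcp_pos: [496.2, 257.5, 346.7]
orientation: [1.095, 1.275, -1.077]
ft_force: [1.0, 0.6, 0.9]
grip_width: -0.0
```

Emit:
{"fn": "drive_tool", "kwargs": {
  "steps": [
    {"delta_rot":[0,0,0],"linear":[0,3,34],"hand":1},
    {"delta_rot":[0,0,0],"linear":[0,3,34],"hand":1},
    {"delta_rot":[0,0,0],"linear":[0,3,34],"hand":1},
    {"delta_rot":[0,0,0],"linear":[0,3,34],"hand":1},
    {"delta_rot":[0,0,0],"linear":[0,3,34],"hand":1},
    {"delta_rot":[0,0,0],"linear":[0,3,34],"hand":1},
    {"delta_rot":[0,0,0],"linear":[0,3,34],"hand":0.5},
    {"delta_rot":[0,0,0],"linear":[0,3,34],"hand":0.5},
    {"delta_rot":[0,0,0],"linear":[0,3,34],"hand":0.5},
    {"delta_rot":[0,0,0],"linear":[0,3,34],"hand":0.5},
    {"delta_rot":[0,0,0],"linear":[0,3,34],"hand":0.5},
    {"delta_rot":[0,0,0],"linear":[0,3,30],"hand":0.5}
  ]
}}

```text
time_s: 6.37
tcp_pos: [596.3, -138.1, 338.4]
orientation: [1.088, 1.282, -1.088]
ft_force: [0.7, 0.9, 0.2]
grip_width: 0.504
```

Run:
```python
from h import *
plan([594.5,-136,89],9.5)
T=calibration('top');S=calibration('side')
k=lambda u,v:(170+(u-480+.5)/1.75-.5,140+(v+.5)/1.75-.5)
s=lambda u,v:(200+(u+.5)/3-.5,90+(v+.5)/3-.5)
for n,u,v in(('c',(691,144),(239,313)),('30',(676,124),(260,280)),('90',(667,148),(219,282)),('150',(684,168),(197,310))):
    print(n,onz(T,k(*u),118).round(1),onz(S,s(*v),118).round(1))
```

```text
t 6.37 tcp [ 596.3 -138.1  338.4] jaw 9.4 x [-0. -0. -1.] z [ 0.163 -0.987  0.   ] grip 0.504 F [0.7 0.9 0.2]
 linear total tool [249.4  -1.3  -2.3]
 rot tool deg [-0.12  0.    0.01]
c [519.   78.4 118. ] [519.4  74.1 118. ]
30 [551.9 102.  118. ] [554.1 105.9 118. ]
90 [513.5 117.1 118. ] [515.2 119.6 118. ]
150 [480.8  90.4 118. ] [482.6  94.  118. ]
```

Emit:
{"fn": "drive_tool", "kwargs": {
  "steps": [
    {"delta_rot":[0,0,0],"linear":[35,-1.5,-2.5],"hand":0.5},
    {"delta_rot":[0,0,0],"linear":[35,0,0],"hand":0.5},
    {"delta_rot":[0,0,0],"linear":[35,0,0],"hand":0.5},
    {"delta_rot":[0,0,0],"linear":[30,0,0],"hand":0.5},
    {"delta_rot":[0,0,0],"linear":[24,0,0],"hand":0.5},
    {"delta_rot":[0,0,0],"linear":[20,0,0],"hand":0.5},
    {"delta_rot":[0,0,0],"linear":[20,0,0],"hand":0.5},
    {"delta_rot":[0,0,0],"linear":[15,0,0],"hand":0.5},
    {"delta_rot":[0,0,0],"linear":[15,0,0],"hand":0.5},
    {"delta_rot":[0,0,0],"linear":[12,0,0],"hand":0.5},
    {"delta_rot":[0,0,0],"linear":[8,0,0],"hand":0.5},
    {"delta_rot":[0,0,0],"linear":[0,0,0],"hand":0.5}
  ]
}}

```text
time_s: 7.37
tcp_pos: [593.1, -133.2, 87.8]
orientation: [1.087, 1.286, -1.088]
ft_force: [-0.4, -0.1, -1.1]
grip_width: 0.502
```

Emit:
{"fn": "drive_tool", "kwargs": {
  "force": 30,
  "steps": [
    {"delta_rot":[0,0,0],"linear":[0,0,0],"hand":0.6},
    {"delta_rot":[0,0,0],"linear":[0,0,0],"hand":0.65},
    {"delta_rot":[0,0,0],"linear":[0,0,0],"hand":0.7},
    {"delta_rot":[0,0,0],"linear":[0,0,0],"hand":0.75},
    {"delta_rot":[0,0,0],"linear":[0,0,0],"hand":0.8},
    {"delta_rot":[0,0,0],"linear":[0,0,0],"hand":0.85},
    {"delta_rot":[0,0,0],"linear":[0,0,0],"hand":0.9},
    {"delta_rot":[0,0,0],"linear":[0,0,0],"hand":1},
    {"delta_rot":[0,0,0],"linear":[0,0,0],"hand":1},
    {"delta_rot":[0,0,0],"linear":[0,0,0],"hand":1}
  ]
}}

```text
time_s: 8.2
tcp_pos: [594.5, -133.9, 90.6]
orientation: [1.087, 1.282, -1.087]
ft_force: [-2.6, -0.3, 5.5]
grip_width: 0.18
```

Emit:
{"fn": "drive_tool", "kwargs": {
  "steps": [
    {"delta_rot":[0,0,0],"linear":[-5,0,0],"hand":1},
    {"delta_rot":[0,0,0],"linear":[-12,0,0],"hand":1},
    {"delta_rot":[0,0,0],"linear":[-20,0,0],"hand":1},
    {"delta_rot":[0,0,0],"linear":[-25,0,0],"hand":1},
    {"delta_rot":[0,0,0],"linear":[-30,0,0],"hand":1},
    {"delta_rot":[0,0,0],"linear":[-30,0,0],"hand":1},
    {"delta_rot":[0,0,0],"linear":[-20,0,0],"hand":1},
    {"delta_rot":[0,0,0],"linear":[-5,0,0],"hand":1},
    {"delta_rot":[0,0,0],"linear":[0,0,0],"hand":1}
  ]
}}

```text
time_s: 8.95
tcp_pos: [595.1, -134.0, 239.1]
orientation: [1.087, 1.279, -1.085]
ft_force: [0.2, -0.2, -1.7]
grip_width: 0.178
```

Run:
```python
from h import *
plan([560.1,63.5,236],9.5)
im=get_image('side');im2=get_image('top')
S=calibration('side');c=proj(S,observe()['tcp_pos']-np.array([0,0,60]));print(c)
cv2.imwrite('pics/full_s.png',im[:,:,::-1])
x,y=c.astype(int)
a=cv2.resize(im[y-60:y+60,x-60:x+60],None,fx=4,fy=4);cv2.imwrite('pics/g1.png',a[:,:,::-1])
```

```text
t 8.95 tcp [ 595.1 -134.   239.1] jaw 9.5 x [ 0.004 -0.002 -1.   ] z [ 0.164 -0.986  0.002] grip 0.178 F [ 0.2 -0.2 -1.7]
 linear total tool [   2.6   -2.1 -200.5]
 rot tool deg [-0.05  0.13 -0.21]
[331.74555841 227.39928035]
```

View pics/g1.png

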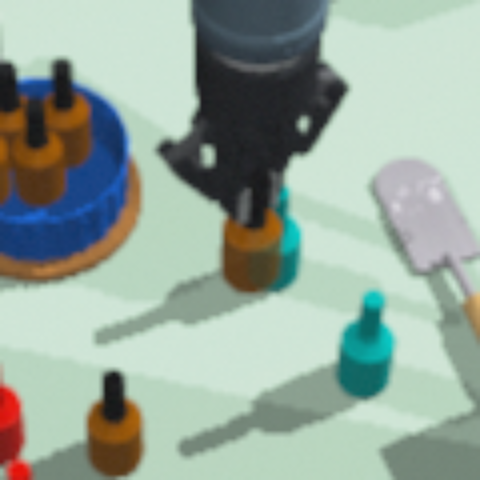

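Emit:
{"fn": "drive_tool", "kwargs": {
  "steps": [
    {"delta_rot":[0,0,0],"linear":[0,0,-8],"hand":1},
    {"delta_rot":[0,0,0],"linear":[0,-1.6,-20],"hand":1},
    {"delta_rot":[0,0,0],"linear":[0,0,-24],"hand":1},
    {"delta_rot":[0,0,0],"linear":[0,0,-26],"hand":1},
    {"delta_rot":[0,0,0],"linear":[0,0,-26],"hand":1},
    {"delta_rot":[0,0,0],"linear":[0,0,-26],"hand":1},
    {"delta_rot":[0,0,0],"linear":[0,0,-26],"hand":1},
    {"delta_rot":[0,0,0],"linear":[0,0,-24],"hand":1},
    {"delta_rot":[0,0,0],"linear":[0,0,-15],"hand":1},
    {"delta_rot":[0,0,0],"linear":[0,0,-7],"hand":1},
    {"delta_rot":[0,0,0],"linear":[0,0,0],"hand":1},
    {"delta_rot":[0,0,0],"linear":[0,0,0],"hand":1}
  ]
}}

```text
time_s: 10.05
tcp_pos: [559.1, 65.3, 235.9]
orientation: [1.085, 1.284, -1.088]
ft_force: [0.5, -0.2, -1.9]
grip_width: 0.176
```

Emit:
{"fn": "drive_tool", "kwargs": {
  "steps": [
    {"delta_rot":[0,0,0],"linear":[8,0,0],"hand":1},
    {"delta_rot":[0,0,0],"linear":[15,0,0],"hand":1},
    {"delta_rot":[0,0,0],"linear":[20,0,0],"hand":1},
    {"delta_rot":[0,0,0],"linear":[15,0,0],"hand":1},
    {"delta_rot":[0,0,0],"linear":[7,0,0],"hand":1},
    {"delta_rot":[0,0,0],"linear":[0,0,0],"hand":1},
    {"delta_rot":[0,0,0],"linear":[0,0,0],"hand":1}
  ]
}}

```text
time_s: 10.63
tcp_pos: [559.6, 64.6, 171.5]
orientation: [1.087, 1.283, -1.088]
ft_force: [0.6, -0.7, -0.8]
grip_width: 0.175
```

Run:
```python
from h import *
plan([560.1,65.3,105],9.5)
im=get_image('side');im2=get_image('top')
cv2.imwrite('pics/g2s.png',im[:,:,::-1]);cv2.imwrite('pics/g2t.png',im2[:,:,::-1])
o=np.zeros((600,800,3),np.uint8);o[:,:450]=cv2.resize(im[140:260,240:330],None,fx=5,fy=5);o[:350,450:]=cv2.resize(im2[180:250,255:325],None,fx=5,fy=5);cv2.imwrite('pics/g2.png',o[:,:,::-1])
```

```text
t 10.63 tcp [559.6  64.6 171.5] jaw 9.4 x [-0.001 -0.    -1.   ] z [ 0.163 -0.987 -0.   ] grip 0.175 F [ 0.6 -0.7 -0.8]
 linear total tool [66.5  0.6 -0.6]
 rot tool deg [-0.11 -0.01  0.04]
```

View pics/g2.png

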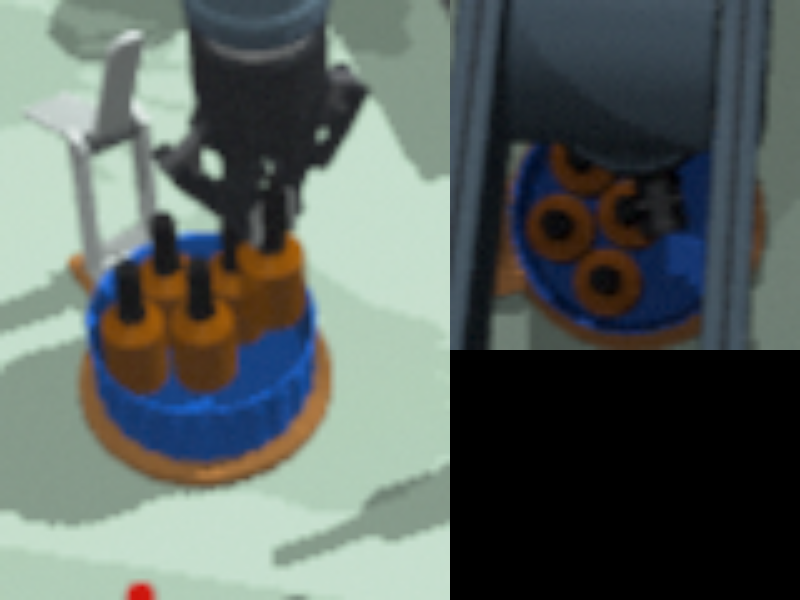

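Emit:
{"fn": "drive_tool", "kwargs": {
  "steps": [
    {"delta_rot":[0,0,0],"linear":[6,0.5,0],"hand":1},
    {"delta_rot":[0,0,0],"linear":[6,0,0],"hand":1},
    {"delta_rot":[0,0,0],"linear":[6,0,0],"hand":1},
    {"delta_rot":[0,0,0],"linear":[6,0,0],"hand":1},
    {"delta_rot":[0,0,0],"linear":[0,0,0],"hand":1}
  ]
}}

```text
time_s: 11.15
tcp_pos: [559.0, 65.5, 146.1]
orientation: [1.086, 1.285, -1.089]
ft_force: [0.1, 0.1, -2.0]
grip_width: 0.177
```

Emit:
{"fn": "drive_tool", "kwargs": {
  "steps": [
    {"delta_rot":[0,0,0],"linear":[6,0,0],"hand":1},
    {"delta_rot":[0,0,0],"linear":[6,0,0],"hand":1},
    {"delta_rot":[0,0,0],"linear":[6,0,0],"hand":1},
    {"delta_rot":[0,0,0],"linear":[6,0,0],"hand":1},
    {"delta_rot":[0,0,0],"linear":[0,0,0],"hand":1}
  ]
}}

```text
time_s: 11.57
tcp_pos: [559.0, 65.5, 122.0]
orientation: [1.086, 1.285, -1.088]
ft_force: [-1.4, 0.7, -3.1]
grip_width: 0.176
```

Emit:
{"fn": "drive_tool", "kwargs": {
  "steps": [
    {"delta_rot":[0,0,0],"linear":[4,0,0],"hand":1},
    {"delta_rot":[0,0,0],"linear":[4,0,0],"hand":1},
    {"delta_rot":[0,0,0],"linear":[4,0,0],"hand":1},
    {"delta_rot":[0,0,0],"linear":[2,0,0],"hand":1},
    {"delta_rot":[0,0,0],"linear":[1,0,0],"hand":1},
    {"delta_rot":[0,0,0],"linear":[0,0,0],"hand":1}
  ]
}}

```text
time_s: 12.07
tcp_pos: [559.1, 65.7, 108.2]
orientation: [1.086, 1.285, -1.088]
ft_force: [-4.6, 2.9, -1.0]
grip_width: 0.177
```

Emit:
{"fn": "drive_tool", "kwargs": {
  "steps": [
    {"delta_rot":[0,0,0],"linear":[1,0,0],"hand":1},
    {"delta_rot":[0,0,0],"linear":[0.5,0,0],"hand":1},
    {"delta_rot":[0,0,0],"linear":[0,0,0],"hand":1}
  ]
}}

```text
time_s: 12.32
tcp_pos: [559.1, 65.7, 107.1]
orientation: [1.086, 1.284, -1.088]
ft_force: [-5.1, 2.4, 0.6]
grip_width: 0.176
```

Emit:
{"fn": "drive_tool", "kwargs": {
  "steps": [
    {"delta_rot":[0,0,0],"linear":[0.5,-1.2,-0.6],"hand":1},
    {"delta_rot":[0,0,0],"linear":[1,0,0],"hand":1},
    {"delta_rot":[0,0,0],"linear":[0,0,0],"hand":1}
  ]
}}

```text
time_s: 12.57
tcp_pos: [558.8, 65.8, 105.8]
orientation: [1.087, 1.282, -1.087]
ft_force: [-3.3, 1.5, 0.1]
grip_width: 0.174
```

Emit:
{"fn": "drive_tool", "kwargs": {
  "steps": [
    {"delta_rot":[0,0,0],"linear":[0.7,0,0],"hand":1},
    {"delta_rot":[0,0,0],"linear":[0.7,0,0],"hand":1},
    {"delta_rot":[0,0,0],"linear":[0,0,0],"hand":1}
  ]
}}

```text
time_s: 12.82
tcp_pos: [558.8, 65.8, 104.6]
orientation: [1.087, 1.282, -1.087]
ft_force: [-3.0, 1.1, 2.3]
grip_width: 0.178
```

Emit:
{"fn": "drive_tool", "kwargs": {
  "steps": [
    {"delta_rot":[0,0,0],"linear":[0.7,0,0],"hand":1},
    {"delta_rot":[0,0,0],"linear":[0.5,0,0],"hand":1},
    {"delta_rot":[0,0,0],"linear":[0,0,0],"hand":1}
  ]
}}

```text
time_s: 13.07
tcp_pos: [558.9, 65.8, 104.5]
orientation: [1.087, 1.282, -1.086]
ft_force: [-7.0, 0.8, 11.4]
grip_width: 0.179
```

Emit:
{"fn": "drive_tool", "kwargs": {
  "steps": [
    {"delta_rot":[0,0,0],"linear":[-0.7,0,0],"hand":0.8},
    {"delta_rot":[0,0,0],"linear":[0,0,0],"hand":0.76},
    {"delta_rot":[0,0,0],"linear":[0,0,0],"hand":0.73},
    {"delta_rot":[0,0,0],"linear":[0,0,0],"hand":0.72},
    {"delta_rot":[0,0,0],"linear":[0,0,0],"hand":0.72}
  ]
}}

```text
time_s: 13.48
tcp_pos: [559.2, 65.6, 103.9]
orientation: [1.087, 1.282, -1.087]
ft_force: [0.3, -0.1, 0.1]
grip_width: 0.276
```

Emit:
{"fn": "drive_tool", "kwargs": {
  "steps": [
    {"delta_rot":[0,0,0],"linear":[-4,0,0],"hand":0.72},
    {"delta_rot":[0,0,0],"linear":[-8,0,0],"hand":0.72},
    {"delta_rot":[0,0,0],"linear":[-15,0,0],"hand":0.72},
    {"delta_rot":[0,0,0],"linear":[-22,0,0],"hand":0.72},
    {"delta_rot":[0,0,0],"linear":[-26,0,0],"hand":0.72},
    {"delta_rot":[0,0,0],"linear":[-26,0,0],"hand":0.72},
    {"delta_rot":[0,0,0],"linear":[-20,0,0],"hand":0.72},
    {"delta_rot":[0,0,0],"linear":[-10,0,0],"hand":0.72}
  ]
}}

```text
time_s: 14.15
tcp_pos: [560.1, 65.7, 238.9]
orientation: [1.089, 1.278, -1.083]
ft_force: [0.4, -0.8, 0.5]
grip_width: 0.277
```

Run:
```python
from h import *
plan([489.2,-150.5,230],9.5)
```

```text
t 14.15 tcp [560.1  65.7 238.9] jaw 9.5 x [ 0.006 -0.    -1.   ] z [ 0.164 -0.986  0.001] grip 0.277 F [ 0.4 -0.8  0.5]
 linear total tool [   8.6 -105.5  201.6]
 rot tool deg [-0.05  0.08 -0.32]
```

Emit:
{"fn": "drive_tool", "kwargs": {
  "steps": [
    {"delta_rot":[0,0,0],"linear":[0,-6,12],"hand":0.5},
    {"delta_rot":[0,0,0],"linear":[0,-11,21],"hand":0.5},
    {"delta_rot":[0,0,0],"linear":[0,-13,25],"hand":0.5},
    {"delta_rot":[0,0,0],"linear":[0,-13,25],"hand":0.5},
    {"delta_rot":[0,0,0],"linear":[0,-13,25],"hand":0.5},
    {"delta_rot":[0,0,0],"linear":[0,-13,25],"hand":0.5},
    {"delta_rot":[0,0,0],"linear":[0,-13,25],"hand":0.5},
    {"delta_rot":[0,0,0],"linear":[0,-11,21],"hand":0.5},
    {"delta_rot":[0,0,0],"linear":[0,-8,15],"hand":0.5},
    {"delta_rot":[0,0,0],"linear":[0,-4.5,9],"hand":0.5},
    {"delta_rot":[0,0,0],"linear":[0,0,0],"hand":0.5}
  ]
}}

```text
time_s: 15.07
tcp_pos: [486.8, -153.6, 234.0]
orientation: [1.088, 1.283, -1.09]
ft_force: [0.1, 0.2, -0.0]
grip_width: 0.499
```

Emit:
{"fn": "drive_tool", "kwargs": {
  "steps": [
    {"delta_rot":[0,0,0],"linear":[15,0,0],"hand":0.5},
    {"delta_rot":[0,0,0],"linear":[25,0,0],"hand":0.5},
    {"delta_rot":[0,0,0],"linear":[25,0,0],"hand":0.5},
    {"delta_rot":[0,0,0],"linear":[20,0,0],"hand":0.5},
    {"delta_rot":[0,0,0],"linear":[18,0,0],"hand":0.5},
    {"delta_rot":[0,0,0],"linear":[15,0,0],"hand":0.5},
    {"delta_rot":[0,0,0],"linear":[15,0,0],"hand":0.5},
    {"delta_rot":[0,0,0],"linear":[10,0,0],"hand":0.5},
    {"delta_rot":[0,0,0],"linear":[3,0,0],"hand":0.5},
    {"delta_rot":[0,0,0],"linear":[0,0,0],"hand":0.5},
    {"delta_rot":[0,0,0],"linear":[0,0,0],"hand":0.5}
  ]
}}

```text
time_s: 15.98
tcp_pos: [488.3, -151.6, 89.3]
orientation: [1.087, 1.282, -1.086]
ft_force: [0.4, -0.5, 0.6]
grip_width: 0.504
```

Run:
```python
from h import *
plan([489.2,-151.7,91],9.5)
```

```text
t 15.98 tcp [ 488.3 -151.6   89.3] jaw 9.5 x [ 0. -0. -1.] z [ 0.165 -0.986  0.   ] grip 0.504 F [ 0.4 -0.5  0.6]
 linear total tool [-1.7  0.8  0.3]
 rot tool deg [-0.03  0.01 -0.02]
```

Grip (1.5 mm higher than now, to leave the shoulder clear), lift.

Emit:
{"fn": "drive_tool", "kwargs": {
  "force": 30,
  "steps": [
    {"delta_rot":[0,0,0],"linear":[-1.5,0.5,0],"hand":0.6},
    {"delta_rot":[0,0,0],"linear":[0,0,0],"hand":0.65},
    {"delta_rot":[0,0,0],"linear":[0,0,0],"hand":0.7},
    {"delta_rot":[0,0,0],"linear":[0,0,0],"hand":0.75},
    {"delta_rot":[0,0,0],"linear":[0,0,0],"hand":0.8},
    {"delta_rot":[0,0,0],"linear":[0,0,0],"hand":0.85},
    {"delta_rot":[0,0,0],"linear":[0,0,0],"hand":0.9},
    {"delta_rot":[0,0,0],"linear":[0,0,0],"hand":1},
    {"delta_rot":[0,0,0],"linear":[0,0,0],"hand":1},
    {"delta_rot":[0,0,0],"linear":[0,0,0],"hand":1}
  ]
}}

```text
time_s: 16.82
tcp_pos: [488.6, -151.8, 90.7]
orientation: [1.087, 1.282, -1.087]
ft_force: [-1.2, 0.3, 4.3]
grip_width: 0.174
```

Emit:
{"fn": "drive_tool", "kwargs": {
  "steps": [
    {"delta_rot":[0,0,0],"linear":[-5,0,0],"hand":1},
    {"delta_rot":[0,0,0],"linear":[-12,0,0],"hand":1},
    {"delta_rot":[0,0,0],"linear":[-20,0,0],"hand":1},
    {"delta_rot":[0,0,0],"linear":[-25,0,0],"hand":1},
    {"delta_rot":[0,0,0],"linear":[-30,0,0],"hand":1},
    {"delta_rot":[0,0,0],"linear":[-30,0,0],"hand":1},
    {"delta_rot":[0,0,0],"linear":[-20,0,0],"hand":1},
    {"delta_rot":[0,0,0],"linear":[-5,0,0],"hand":1},
    {"delta_rot":[0,0,0],"linear":[0,0,0],"hand":1}
  ]
}}

```text
time_s: 17.57
tcp_pos: [489.1, -151.9, 238.7]
orientation: [1.087, 1.28, -1.086]
ft_force: [0.1, 0.1, -2.4]
grip_width: 0.175
```

Run:
```python
from h import *
plan([489.5,52.5,236],9.5)
im2=get_image('top');im=get_image('side')
o=np.zeros((600,800,3),np.uint8);o[:,:450]=cv2.resize(im[160:280,240:330],None,fx=5,fy=5);o[:350,450:]=cv2.resize(im2[185:255,255:325],None,fx=5,fy=5);cv2.imwrite('pics/g3.png',o[:,:,::-1])
```

```text
t 17.57 tcp [ 489.1 -151.9  238.7] jaw 9.5 x [ 0.003 -0.001 -1.   ] z [ 0.164 -0.986  0.002] grip 0.175 F [ 0.1  0.1 -2.4]
 linear total tool [   2.4   33.9 -201.6]
 rot tool deg [-0.05  0.11 -0.15]
```

View pics/g3.png

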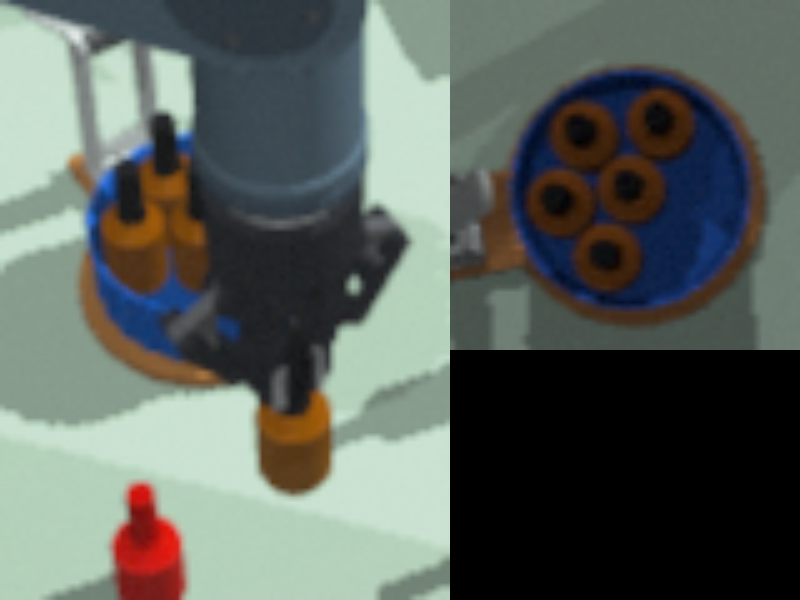

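Run:
```python
from h import *
T=calibration('top')
k=lambda u,v:(255+(u-450+.5)/5-.5,185+(v+.5)/5-.5)
P={n:onz(T,k(*u),118)[:2] for n,u in dict(c=(629,186),p330=(660,118),p30=(581,132),p90=(558,201),p150=(606,254)).items()}
for n in P:print(n,P[n].round(1),(P[n]-P['c']).round(1),np.hypot(*(P[n]-P['c'])).round(1))
e=onz(T,k(633,189),65);print('rim guess',e)
```

```text
c [519.8  78.3] [0. 0.] 0.0
p330 [557.8  60. ] [ 38.  -18.2] 42.2
p30 [551.  104.8] [31.2 26.5] 40.9
p90 [512.3 118.4] [-7.5 40.1] 40.8
p150 [481.9  91.9] [-37.9  13.6] 40.3
rim guess [521.5938694   78.32410786  65.        ]
```

```bash
cat >> h.py <<'E'
def held(dz):
    S=calibration('side');im=cv2.cvtColor(get_image('side'),cv2.COLOR_RGB2BGR);h=cv2.cvtColor(im,cv2.COLOR_BGR2HSV)
    m=cv2.inRange(h,(8,130,40),(20,255,180));k,l,st,ce=cv2.connectedComponentsWithStats(m)
    p=np.array(observe()['tcp_pos']);b=p[2]-dz;g=proj(S,[p[0],p[1],b+30])
    for i in range(1,k):
        if st[i,4]>60 and np.hypot(*(ce[i]-g))<40: q=onz(S,ce[i],b+30);print(st[i],ce[i].round(1),q.round(1),'q-tcp',(q-p)[:2].round(1))
E
python3 - <<'E'
from h import *
held(90.7)
E
```

```text
[256 211  27  26 110] [267.1 228.7] [433.3 -69.  174.8] q-tcp [-54.2  82.1]
[291 239  15  19 216] [298.5 248.7] [ 486.6 -160.2  174.8] q-tcp [-0.9 -9.1]
```

Emit:
{"fn": "drive_tool", "kwargs": {
  "steps": [
    {"delta_rot":[0,0,0],"linear":[0,1,-8],"hand":1},
    {"delta_rot":[0,0,0],"linear":[0,3,-20],"hand":1},
    {"delta_rot":[0,0,0],"linear":[0,4,-25],"hand":1},
    {"delta_rot":[0,0,0],"linear":[0,5,-26],"hand":1},
    {"delta_rot":[0,0,0],"linear":[0,5,-26],"hand":1},
    {"delta_rot":[0,0,0],"linear":[0,5,-26],"hand":1},
    {"delta_rot":[0,0,0],"linear":[0,5,-26],"hand":1},
    {"delta_rot":[0,0,0],"linear":[0,3.5,-24],"hand":1},
    {"delta_rot":[0,0,0],"linear":[0,2,-15],"hand":1},
    {"delta_rot":[0,0,0],"linear":[0,0.5,-7.5],"hand":1},
    {"delta_rot":[0,0,0],"linear":[0,0,0],"hand":1},
    {"delta_rot":[0,0,0],"linear":[0,0,0],"hand":1}
  ]
}}

```text
time_s: 18.72
tcp_pos: [488.2, 54.7, 236.7]
orientation: [1.085, 1.284, -1.087]
ft_force: [0.1, -1.0, -1.1]
grip_width: 0.177
```

Emit:
{"fn": "drive_tool", "kwargs": {
  "steps": [
    {"delta_rot":[0,0,0],"linear":[8,0,0],"hand":1},
    {"delta_rot":[0,0,0],"linear":[15,0,0],"hand":1},
    {"delta_rot":[0,0,0],"linear":[20,0,0],"hand":1},
    {"delta_rot":[0,0,0],"linear":[15,0,0],"hand":1},
    {"delta_rot":[0,0,0],"linear":[7,0,0],"hand":1},
    {"delta_rot":[0,0,0],"linear":[0,0,0],"hand":1},
    {"delta_rot":[0,0,0],"linear":[0,0,0],"hand":1}
  ]
}}

```text
time_s: 19.3
tcp_pos: [488.6, 54.0, 172.2]
orientation: [1.087, 1.283, -1.088]
ft_force: [-0.4, -0.1, -1.0]
grip_width: 0.181
```

Run:
```python
from h import *
plan([489,54.5,105],9.5)
im2=get_image('top');im=get_image('side')
o=np.zeros((600,800,3),np.uint8);o[:,:450]=cv2.resize(im[140:260,240:330],None,fx=5,fy=5);o[:350,450:]=cv2.resize(im2[185:255,255:325],None,fx=5,fy=5);cv2.imwrite('pics/g4.png',o[:,:,::-1])
```

```text
t 19.3 tcp [488.6  54.  172.2] jaw 9.4 x [-0.001 -0.    -1.   ] z [ 0.163 -0.987 -0.   ] grip 0.181 F [-0.4 -0.1 -1. ]
 linear total tool [67.2  0.5 -0.5]
 rot tool deg [-0.12 -0.01  0.04]
```

View pics/g4.png

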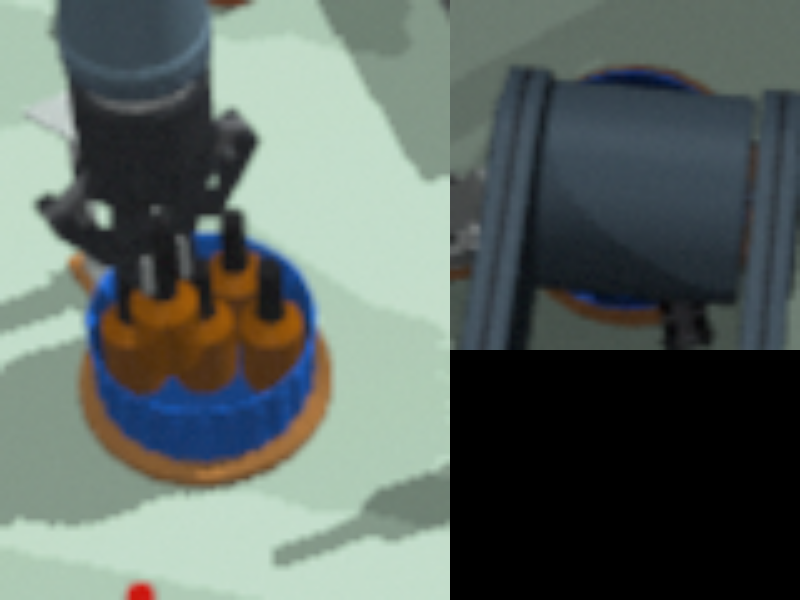

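Emit:
{"fn": "drive_tool", "kwargs": {
  "steps": [
    {"delta_rot":[0,0,0],"linear":[6,0,0],"hand":1},
    {"delta_rot":[0,0,0],"linear":[6,0,0],"hand":1},
    {"delta_rot":[0,0,0],"linear":[5,0,0],"hand":1},
    {"delta_rot":[0,0,0],"linear":[3,0,0],"hand":1},
    {"delta_rot":[0,0,0],"linear":[3,0,0],"hand":1},
    {"delta_rot":[0,0,0],"linear":[0,0,0],"hand":1}
  ]
}}

```text
time_s: 19.9
tcp_pos: [488.1, 54.7, 148.6]
orientation: [1.086, 1.284, -1.088]
ft_force: [-0.4, -0.1, -0.8]
grip_width: 0.175
```

Emit:
{"fn": "drive_tool", "kwargs": {
  "steps": [
    {"delta_rot":[0,0,0],"linear":[3,0,0],"hand":1},
    {"delta_rot":[0,0,0],"linear":[3,0,0],"hand":1},
    {"delta_rot":[0,0,0],"linear":[3,0,0],"hand":1},
    {"delta_rot":[0,0,0],"linear":[0,0,0],"hand":1}
  ]
}}

```text
time_s: 20.23
tcp_pos: [488.2, 54.7, 139.8]
orientation: [1.087, 1.284, -1.088]
ft_force: [0.1, -0.7, -2.2]
grip_width: 0.176
```

Emit:
{"fn": "drive_tool", "kwargs": {
  "steps": [
    {"delta_rot":[0,0,0],"linear":[4,0,0],"hand":1},
    {"delta_rot":[0,0,0],"linear":[4,0,0],"hand":1},
    {"delta_rot":[0,0,0],"linear":[4,0,0],"hand":1},
    {"delta_rot":[0,0,0],"linear":[4,0,0],"hand":1},
    {"delta_rot":[0,0,0],"linear":[0,0,0],"hand":1}
  ]
}}

```text
time_s: 20.65
tcp_pos: [487.9, 54.7, 123.4]
orientation: [1.086, 1.284, -1.088]
ft_force: [-0.9, 0.0, -2.8]
grip_width: 0.176
```

Emit:
{"fn": "drive_tool", "kwargs": {
  "steps": [
    {"delta_rot":[0,0,0],"linear":[4,0,0],"hand":1},
    {"delta_rot":[0,0,0],"linear":[4,0,0],"hand":1},
    {"delta_rot":[0,0,0],"linear":[4,0,0],"hand":1},
    {"delta_rot":[0,0,0],"linear":[2,0,0],"hand":1},
    {"delta_rot":[0,0,0],"linear":[1,0,0],"hand":1},
    {"delta_rot":[0,0,0],"linear":[0,0,0],"hand":1}
  ]
}}

```text
time_s: 21.15
tcp_pos: [488.4, 54.7, 109.1]
orientation: [1.087, 1.283, -1.087]
ft_force: [-0.8, -0.4, -1.1]
grip_width: 0.178
```

Free of contact; on to the floor.

Emit:
{"fn": "drive_tool", "kwargs": {
  "steps": [
    {"delta_rot":[0,0,0],"linear":[1.5,0,0],"hand":1},
    {"delta_rot":[0,0,0],"linear":[1.5,0,0],"hand":1},
    {"delta_rot":[0,0,0],"linear":[1,0,0],"hand":1},
    {"delta_rot":[0,0,0],"linear":[0,0,0],"hand":1}
  ]
}}

```text
time_s: 21.48
tcp_pos: [488.5, 54.6, 105.2]
orientation: [1.087, 1.283, -1.087]
ft_force: [-0.3, 1.0, -2.0]
grip_width: 0.179
```

Emit:
{"fn": "drive_tool", "kwargs": {
  "steps": [
    {"delta_rot":[0,0,0],"linear":[0.7,0,0],"hand":1},
    {"delta_rot":[0,0,0],"linear":[0,0,0],"hand":1}
  ]
}}

```text
time_s: 21.65
tcp_pos: [488.7, 54.6, 104.7]
orientation: [1.087, 1.282, -1.087]
ft_force: [-0.2, 0.0, -2.0]
grip_width: 0.18
```

Emit:
{"fn": "drive_tool", "kwargs": {
  "steps": [
    {"delta_rot":[0,0,0],"linear":[0.8,0,0],"hand":1},
    {"delta_rot":[0,0,0],"linear":[0,0,0],"hand":1}
  ]
}}

```text
time_s: 21.82
tcp_pos: [488.8, 54.6, 104.6]
orientation: [1.087, 1.282, -1.086]
ft_force: [-2.2, 0.1, 5.3]
grip_width: 0.176
```

Emit:
{"fn": "drive_tool", "kwargs": {
  "steps": [
    {"delta_rot":[0,0,0],"linear":[0.6,0,0],"hand":1},
    {"delta_rot":[0,0,0],"linear":[0,0,0],"hand":1}
  ]
}}

```text
time_s: 21.98
tcp_pos: [488.9, 54.6, 104.6]
orientation: [1.087, 1.282, -1.086]
ft_force: [-2.4, 0.5, 8.5]
grip_width: 0.178
```

Emit:
{"fn": "drive_tool", "kwargs": {
  "steps": [
    {"delta_rot":[0,0,0],"linear":[-0.6,0,0],"hand":0.8},
    {"delta_rot":[0,0,0],"linear":[0,0,0],"hand":0.76},
    {"delta_rot":[0,0,0],"linear":[0,0,0],"hand":0.73},
    {"delta_rot":[0,0,0],"linear":[0,0,0],"hand":0.72},
    {"delta_rot":[0,0,0],"linear":[0,0,0],"hand":0.72}
  ]
}}

```text
time_s: 22.4
tcp_pos: [488.6, 54.6, 103.8]
orientation: [1.087, 1.283, -1.087]
ft_force: [0.2, 0.2, 0.1]
grip_width: 0.274
```

Emit:
{"fn": "drive_tool", "kwargs": {
  "steps": [
    {"delta_rot":[0,0,0],"linear":[-4,0,0],"hand":0.72},
    {"delta_rot":[0,0,0],"linear":[-8,0,0],"hand":0.72},
    {"delta_rot":[0,0,0],"linear":[-15,0,0],"hand":0.72},
    {"delta_rot":[0,0,0],"linear":[-22,0,0],"hand":0.72},
    {"delta_rot":[0,0,0],"linear":[-26,0,0],"hand":0.72},
    {"delta_rot":[0,0,0],"linear":[-26,0,0],"hand":0.72},
    {"delta_rot":[0,0,0],"linear":[-20,0,0],"hand":0.72},
    {"delta_rot":[0,0,0],"linear":[-10,0,0],"hand":0.72}
  ]
}}

```text
time_s: 23.07
tcp_pos: [489.9, 54.5, 238.6]
orientation: [1.089, 1.278, -1.084]
ft_force: [0.7, -0.2, 0.3]
grip_width: 0.276
```

Run:
```python
from h import *
plan([481.5,-266.5,230],9.5)
```

```text
t 23.07 tcp [489.9  54.5 238.6] jaw 9.5 x [ 0.005 -0.001 -1.   ] z [ 0.164 -0.986  0.001] grip 0.276 F [ 0.7 -0.2  0.3]
 linear total tool [  8.7 -61.  315.3]
 rot tool deg [-0.05  0.09 -0.3 ]
```

Emit:
{"fn": "drive_tool", "kwargs": {
  "steps": [
    {"delta_rot":[0,0,0],"linear":[0,-3,15],"hand":0.5},
    {"delta_rot":[0,0,0],"linear":[0,-5,28],"hand":0.5},
    {"delta_rot":[0,0,0],"linear":[0,-7,36],"hand":0.5},
    {"delta_rot":[0,0,0],"linear":[0,-7,36],"hand":0.5},
    {"delta_rot":[0,0,0],"linear":[0,-7,36],"hand":0.5},
    {"delta_rot":[0,0,0],"linear":[0,-7,36],"hand":0.5},
    {"delta_rot":[0,0,0],"linear":[0,-7,36],"hand":0.5},
    {"delta_rot":[0,0,0],"linear":[0,-7,36],"hand":0.5},
    {"delta_rot":[0,0,0],"linear":[0,-5,28],"hand":0.5},
    {"delta_rot":[0,0,0],"linear":[0,-3.5,18],"hand":0.5},
    {"delta_rot":[0,0,0],"linear":[0,-1.5,10],"hand":0.5},
    {"delta_rot":[0,0,0],"linear":[0,0,0],"hand":0.5}
  ]
}}

```text
time_s: 24.07
tcp_pos: [480.8, -267.7, 234.4]
orientation: [1.088, 1.282, -1.089]
ft_force: [0.5, 0.6, 0.1]
grip_width: 0.497
```

Emit:
{"fn": "drive_tool", "kwargs": {
  "steps": [
    {"delta_rot":[0,0,0],"linear":[15,0,0],"hand":0.5},
    {"delta_rot":[0,0,0],"linear":[25,0,0],"hand":0.5},
    {"delta_rot":[0,0,0],"linear":[25,0,0],"hand":0.5},
    {"delta_rot":[0,0,0],"linear":[20,0,0],"hand":0.5},
    {"delta_rot":[0,0,0],"linear":[18,0,0],"hand":0.5},
    {"delta_rot":[0,0,0],"linear":[15,0,0],"hand":0.5},
    {"delta_rot":[0,0,0],"linear":[15,0,0],"hand":0.5},
    {"delta_rot":[0,0,0],"linear":[10,0,0],"hand":0.5},
    {"delta_rot":[0,0,0],"linear":[2,0,0],"hand":0.5},
    {"delta_rot":[0,0,0],"linear":[0,0,0],"hand":0.5},
    {"delta_rot":[0,0,0],"linear":[0,0,0],"hand":0.5}
  ]
}}

```text
time_s: 24.98
tcp_pos: [481.6, -265.7, 90.6]
orientation: [1.086, 1.282, -1.086]
ft_force: [0.5, -0.3, -0.3]
grip_width: 0.499
```

Run:
```python
from h import *
plan([480.7,-266.5,91],9.5)
im2=get_image('top')
cv2.imwrite('pics/g5.png',cv2.resize(im2[185:255,255:325],None,fx=8,fy=8,interpolation=cv2.INTER_CUBIC)[:,:,::-1])
```

```text
t 24.98 tcp [ 481.6 -265.7   90.6] jaw 9.5 x [ 0.001 -0.    -1.   ] z [ 0.165 -0.986  0.001] grip 0.499 F [ 0.5 -0.3 -0.3]
 linear total tool [-0.4 -1.   0.7]
 rot tool deg [-0.02  0.03 -0.04]
```

View pics/g5.png

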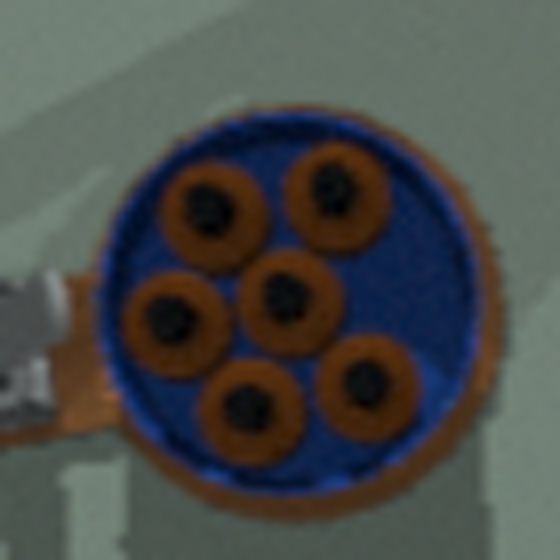

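Emit:
{"fn": "drive_tool", "kwargs": {
  "force": 30,
  "steps": [
    {"delta_rot":[0,0,0],"linear":[0,-0.5,0.6],"hand":0.6},
    {"delta_rot":[0,0,0],"linear":[0,0,0],"hand":0.65},
    {"delta_rot":[0,0,0],"linear":[0,0,0],"hand":0.7},
    {"delta_rot":[0,0,0],"linear":[0,0,0],"hand":0.75},
    {"delta_rot":[0,0,0],"linear":[0,0,0],"hand":0.8},
    {"delta_rot":[0,0,0],"linear":[0,0,0],"hand":0.85},
    {"delta_rot":[0,0,0],"linear":[0,0,0],"hand":0.9},
    {"delta_rot":[0,0,0],"linear":[0,0,0],"hand":1},
    {"delta_rot":[0,0,0],"linear":[0,0,0],"hand":1},
    {"delta_rot":[0,0,0],"linear":[0,0,0],"hand":1}
  ]
}}

```text
time_s: 25.87
tcp_pos: [480.7, -266.6, 89.9]
orientation: [1.087, 1.283, -1.087]
ft_force: [-0.3, 0.2, 0.2]
grip_width: 0.174
```

Emit:
{"fn": "drive_tool", "kwargs": {
  "steps": [
    {"delta_rot":[0,0,0],"linear":[-5,0,0],"hand":1},
    {"delta_rot":[0,0,0],"linear":[-12,0,0],"hand":1},
    {"delta_rot":[0,0,0],"linear":[-20,0,0],"hand":1},
    {"delta_rot":[0,0,0],"linear":[-25,0,0],"hand":1},
    {"delta_rot":[0,0,0],"linear":[-30,0,0],"hand":1},
    {"delta_rot":[0,0,0],"linear":[-30,0,0],"hand":1},
    {"delta_rot":[0,0,0],"linear":[-20,0,0],"hand":1},
    {"delta_rot":[0,0,0],"linear":[-5,0,0],"hand":1},
    {"delta_rot":[0,0,0],"linear":[0,0,0],"hand":1},
    {"delta_rot":[0,0,0],"linear":[0,0,0],"hand":1}
  ]
}}

```text
time_s: 26.7
tcp_pos: [480.3, -266.2, 235.9]
orientation: [1.087, 1.284, -1.087]
ft_force: [0.4, 0.2, -1.3]
grip_width: 0.177
```

Run:
```python
from h import *
T=calibration('top');k=lambda u,v:(255+(u+.5)/8-.5,185+(v+.5)/8-.5)
g=lambda u,v:onz(T,k(u,v),118)[:2]
d=g(410,275)-g(368,382);t=np.array([488.7,54.6])+d
print('210',g(368,382),'c',g(287,297),'330',g(333,190),'target cam',g(410,275),'tcp target',t)
plan([*t,236],9.5); held(90.8)
```

```text
210 [489.49744739  50.317072  ] c [520.0941572   78.17382634] 330 [557.52456043  61.20872505] target cam [526.77405548  34.70872676] tcp target [525.97660809  38.99165476]
t 26.7 tcp [ 480.3 -266.2  235.9] jaw 9.4 x [-0.001  0.001 -1.   ] z [ 0.164 -0.986 -0.001] grip 0.177 F [ 0.4  0.2 -1.3]
 linear total tool [ 1.000e-01  9.520e+01 -2.935e+02]
 rot tool deg [-0.05 -0.06  0.05]
[306 276  16  20 226] [313.7 286.4] [ 479.6 -276.3  174.3] q-tcp [ -0.4 -10.4]
```

Emit:
{"fn": "drive_tool", "kwargs": {
  "steps": [
    {"delta_rot":[0,0,0],"linear":[0,3,-10],"hand":1},
    {"delta_rot":[0,0,0],"linear":[0,8,-24],"hand":1},
    {"delta_rot":[0,0,0],"linear":[0,11,-34],"hand":1},
    {"delta_rot":[0,0,0],"linear":[0,12,-37],"hand":1},
    {"delta_rot":[0,0,0],"linear":[0,12,-37],"hand":1},
    {"delta_rot":[0,0,0],"linear":[0,12,-37],"hand":1},
    {"delta_rot":[0,0,0],"linear":[0,12,-37],"hand":1},
    {"delta_rot":[0,0,0],"linear":[0,11,-34],"hand":1},
    {"delta_rot":[0,0,0],"linear":[0,8,-24],"hand":1},
    {"delta_rot":[0,0,0],"linear":[0,4,-13],"hand":1},
    {"delta_rot":[0,0,0],"linear":[0,2,-6.5],"hand":1},
    {"delta_rot":[0,0,0],"linear":[0,0,0],"hand":1}
  ]
}}

```text
time_s: 27.75
tcp_pos: [525.5, 40.4, 235.7]
orientation: [1.085, 1.286, -1.086]
ft_force: [-0.3, -0.2, -0.4]
grip_width: 0.175
```

Emit:
{"fn": "drive_tool", "kwargs": {
  "steps": [
    {"delta_rot":[0,0,0],"linear":[8,0,0],"hand":1},
    {"delta_rot":[0,0,0],"linear":[15,0,0],"hand":1},
    {"delta_rot":[0,0,0],"linear":[20,0,0],"hand":1},
    {"delta_rot":[0,0,0],"linear":[15,0,0],"hand":1},
    {"delta_rot":[0,0,0],"linear":[7,0,0],"hand":1},
    {"delta_rot":[0,0,0],"linear":[0,0,0],"hand":1},
    {"delta_rot":[0,0,0],"linear":[0,0,0],"hand":1}
  ]
}}

```text
time_s: 28.33
tcp_pos: [526.1, 37.6, 171.6]
orientation: [1.088, 1.283, -1.089]
ft_force: [0.6, 0.1, -1.4]
grip_width: 0.176
```

Run:
```python
from h import *
plan([526,39,105],9.5)
```

```text
t 28.33 tcp [526.1  37.6 171.6] jaw 9.4 x [-0.001  0.    -1.   ] z [ 0.163 -0.987 -0.   ] grip 0.176 F [ 0.6  0.1 -1.4]
 linear total tool [66.6  0.2 -1.4]
 rot tool deg [-0.13 -0.01  0.05]
```

Emit:
{"fn": "drive_tool", "kwargs": {
  "steps": [
    {"delta_rot":[0,0,0],"linear":[4,0,-0.6],"hand":1},
    {"delta_rot":[0,0,0],"linear":[3,0,0],"hand":1},
    {"delta_rot":[0,0,0],"linear":[2,0,0],"hand":1},
    {"delta_rot":[0,0,0],"linear":[2,0,0],"hand":1},
    {"delta_rot":[0,0,0],"linear":[2,0,0],"hand":1},
    {"delta_rot":[0,0,0],"linear":[0,0,0],"hand":1}
  ]
}}

```text
time_s: 28.83
tcp_pos: [526.0, 39.2, 158.6]
orientation: [1.087, 1.283, -1.087]
ft_force: [-0.3, 0.8, -0.6]
grip_width: 0.177
```

Emit:
{"fn": "drive_tool", "kwargs": {
  "steps": [
    {"delta_rot":[0,0,0],"linear":[2,0,0],"hand":1},
    {"delta_rot":[0,0,0],"linear":[2,0,0],"hand":1},
    {"delta_rot":[0,0,0],"linear":[0,0,0],"hand":1}
  ]
}}

```text
time_s: 29.08
tcp_pos: [526.0, 39.2, 154.5]
orientation: [1.087, 1.283, -1.087]
ft_force: [0.2, 0.3, -0.2]
grip_width: 0.176
```

Emit:
{"fn": "drive_tool", "kwargs": {
  "steps": [
    {"delta_rot":[0,0,0],"linear":[2,0,0],"hand":1},
    {"delta_rot":[0,0,0],"linear":[2,0,0],"hand":1},
    {"delta_rot":[0,0,0],"linear":[0,0,0],"hand":1}
  ]
}}

```text
time_s: 29.33
tcp_pos: [526.0, 39.3, 150.5]
orientation: [1.087, 1.283, -1.087]
ft_force: [-0.2, 0.3, -1.7]
grip_width: 0.178
```

Emit:
{"fn": "drive_tool", "kwargs": {
  "steps": [
    {"delta_rot":[0,0,0],"linear":[2,0,0],"hand":1},
    {"delta_rot":[0,0,0],"linear":[2,0,0],"hand":1},
    {"delta_rot":[0,0,0],"linear":[2,0,0],"hand":1},
    {"delta_rot":[0,0,0],"linear":[0,0,0],"hand":1}
  ]
}}

```text
time_s: 29.67
tcp_pos: [526.0, 39.8, 144.6]
orientation: [1.088, 1.284, -1.086]
ft_force: [-0.7, 5.0, 0.7]
grip_width: 0.178
```

Emit:
{"fn": "drive_tool", "kwargs": {
  "steps": [
    {"delta_rot":[0,0,0],"linear":[2,0,0],"hand":1},
    {"delta_rot":[0,0,0],"linear":[2,0,0],"hand":1},
    {"delta_rot":[0,0,0],"linear":[2,0,0],"hand":1},
    {"delta_rot":[0,0,0],"linear":[0,0,0],"hand":1}
  ]
}}

```text
time_s: 30.0
tcp_pos: [526.0, 39.3, 138.4]
orientation: [1.087, 1.283, -1.087]
ft_force: [0.3, 5.0, -0.4]
grip_width: 0.178
```

Emit:
{"fn": "drive_tool", "kwargs": {
  "steps": [
    {"delta_rot":[0,0,0],"linear":[2,0,-0.7],"hand":1},
    {"delta_rot":[0,0,0],"linear":[2,0,0],"hand":1},
    {"delta_rot":[0,0,0],"linear":[2,0,0],"hand":1},
    {"delta_rot":[0,0,0],"linear":[0,0,0],"hand":1}
  ]
}}

```text
time_s: 30.33
tcp_pos: [525.8, 39.7, 132.2]
orientation: [1.087, 1.283, -1.087]
ft_force: [1.3, 3.3, -2.0]
grip_width: 0.179
```

Emit:
{"fn": "drive_tool", "kwargs": {
  "steps": [
    {"delta_rot":[0,0,0],"linear":[3,0,0],"hand":1},
    {"delta_rot":[0,0,0],"linear":[3,0,0],"hand":1},
    {"delta_rot":[0,0,0],"linear":[3,0,0],"hand":1},
    {"delta_rot":[0,0,0],"linear":[0,0,0],"hand":1}
  ]
}}

```text
time_s: 30.67
tcp_pos: [525.8, 39.9, 123.1]
orientation: [1.087, 1.283, -1.087]
ft_force: [1.2, 3.5, -3.2]
grip_width: 0.178
```

Emit:
{"fn": "drive_tool", "kwargs": {
  "steps": [
    {"delta_rot":[0,0,0],"linear":[3,0,-0.4],"hand":1},
    {"delta_rot":[0,0,0],"linear":[3,0,0],"hand":1},
    {"delta_rot":[0,0,0],"linear":[3,0,0],"hand":1},
    {"delta_rot":[0,0,0],"linear":[3,0,0],"hand":1},
    {"delta_rot":[0,0,0],"linear":[2,0,0],"hand":1},
    {"delta_rot":[0,0,0],"linear":[0,0,0],"hand":1}
  ]
}}

```text
time_s: 31.17
tcp_pos: [525.9, 40.3, 109.4]
orientation: [1.087, 1.283, -1.087]
ft_force: [0.4, 4.5, -3.2]
grip_width: 0.176
```

Emit:
{"fn": "drive_tool", "kwargs": {
  "steps": [
    {"delta_rot":[0,0,0],"linear":[1.5,0,0],"hand":1},
    {"delta_rot":[0,0,0],"linear":[1.5,0,0],"hand":1},
    {"delta_rot":[0,0,0],"linear":[0,0,0],"hand":1}
  ]
}}

```text
time_s: 31.42
tcp_pos: [525.9, 40.3, 106.7]
orientation: [1.087, 1.283, -1.087]
ft_force: [-0.8, 5.3, -0.7]
grip_width: 0.177
```

Emit:
{"fn": "drive_tool", "kwargs": {
  "steps": [
    {"delta_rot":[0,0,0],"linear":[1,0,0],"hand":1},
    {"delta_rot":[0,0,0],"linear":[0.5,0,0],"hand":1},
    {"delta_rot":[0,0,0],"linear":[0,0,0],"hand":1}
  ]
}}

```text
time_s: 31.67
tcp_pos: [526.0, 40.4, 105.4]
orientation: [1.087, 1.283, -1.087]
ft_force: [-0.7, 5.2, 1.8]
grip_width: 0.177
```

Emit:
{"fn": "drive_tool", "kwargs": {
  "steps": [
    {"delta_rot":[0,0,0],"linear":[0.8,0,-0.5],"hand":1},
    {"delta_rot":[0,0,0],"linear":[0.5,0,0],"hand":1},
    {"delta_rot":[0,0,0],"linear":[0,0,0],"hand":1}
  ]
}}

```text
time_s: 31.92
tcp_pos: [526.0, 40.6, 104.2]
orientation: [1.087, 1.282, -1.087]
ft_force: [-1.3, 4.3, 1.7]
grip_width: 0.177
```

Emit:
{"fn": "drive_tool", "kwargs": {
  "steps": [
    {"delta_rot":[0,0,0],"linear":[0.8,0,0],"hand":1},
    {"delta_rot":[0,0,0],"linear":[0,0,0],"hand":1}
  ]
}}

```text
time_s: 32.08
tcp_pos: [526.1, 40.7, 104.2]
orientation: [1.087, 1.282, -1.086]
ft_force: [-2.6, 5.3, 8.2]
grip_width: 0.178
```

On the floor. Release gently, rise, and look.

Emit:
{"fn": "drive_tool", "kwargs": {
  "steps": [
    {"delta_rot":[0,0,0],"linear":[-0.5,0,0],"hand":0.8},
    {"delta_rot":[0,0,0],"linear":[0,0,0],"hand":0.76},
    {"delta_rot":[0,0,0],"linear":[0,0,0],"hand":0.73},
    {"delta_rot":[0,0,0],"linear":[0,0,0],"hand":0.72},
    {"delta_rot":[0,0,0],"linear":[0,0,0],"hand":0.72}
  ]
}}

```text
time_s: 32.5
tcp_pos: [525.9, 40.4, 103.6]
orientation: [1.087, 1.283, -1.087]
ft_force: [-0.3, -0.3, 1.1]
grip_width: 0.275
```

Emit:
{"fn": "drive_tool", "kwargs": {
  "steps": [
    {"delta_rot":[0,0,0],"linear":[-4,0,0],"hand":0.72},
    {"delta_rot":[0,0,0],"linear":[-8,0,0],"hand":0.72},
    {"delta_rot":[0,0,0],"linear":[-15,0,0],"hand":0.72},
    {"delta_rot":[0,0,0],"linear":[-22,0,0],"hand":0.72},
    {"delta_rot":[0,0,0],"linear":[-26,0,0],"hand":0.72},
    {"delta_rot":[0,0,0],"linear":[-26,0,0],"hand":0.72},
    {"delta_rot":[0,0,0],"linear":[-20,0,0],"hand":0.72},
    {"delta_rot":[0,0,0],"linear":[-10,0,0],"hand":0.72}
  ]
}}

```text
time_s: 33.17
tcp_pos: [527.2, 40.5, 238.7]
orientation: [1.088, 1.278, -1.084]
ft_force: [0.3, -0.2, -0.3]
grip_width: 0.282
```

Emit:
{"fn": "drive_tool", "kwargs": {
  "steps": [
    {"delta_rot":[0,0,0],"linear":[0,-10,20],"hand":0.72},
    {"delta_rot":[0,0,0],"linear":[0,-10,30],"hand":0.72},
    {"delta_rot":[0,0,0],"linear":[0,-10,35],"hand":0.72},
    {"delta_rot":[0,0,0],"linear":[0,-10,35],"hand":0.72},
    {"delta_rot":[0,0,0],"linear":[0,-10,35],"hand":0.72},
    {"delta_rot":[0,0,0],"linear":[0,-10,35],"hand":0.72},
    {"delta_rot":[0,0,0],"linear":[0,-10,35],"hand":0.72},
    {"delta_rot":[0,0,0],"linear":[0,-10,35],"hand":0.72},
    {"delta_rot":[0,0,0],"linear":[0,0,20],"hand":0.72},
    {"delta_rot":[0,0,0],"linear":[0,0,10],"hand":0.72},
    {"delta_rot":[0,0,0],"linear":[0,0,0],"hand":0.72},
    {"delta_rot":[0,0,0],"linear":[0,0,0],"hand":0.72}
  ]
}}

```text
time_s: 34.17
tcp_pos: [494.4, -257.8, 234.4]
orientation: [1.088, 1.284, -1.087]
ft_force: [0.1, 0.9, 0.5]
grip_width: 0.279
```

Run:
```python
from h import *
im2=get_image('top');im=get_image('side')
o=np.zeros((600,800,3),np.uint8);o[:,:400]=cv2.resize(im[120:270,220:320],None,fx=4,fy=4,interpolation=cv2.INTER_CUBIC);o[:400,400:]=cv2.resize(im2[182:262,255:335],None,fx=5,fy=5,interpolation=cv2.INTER_CUBIC);cv2.imwrite('pics/g6.png',o[:,:,::-1])
```

```text
(no output)
```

View pics/g6.png

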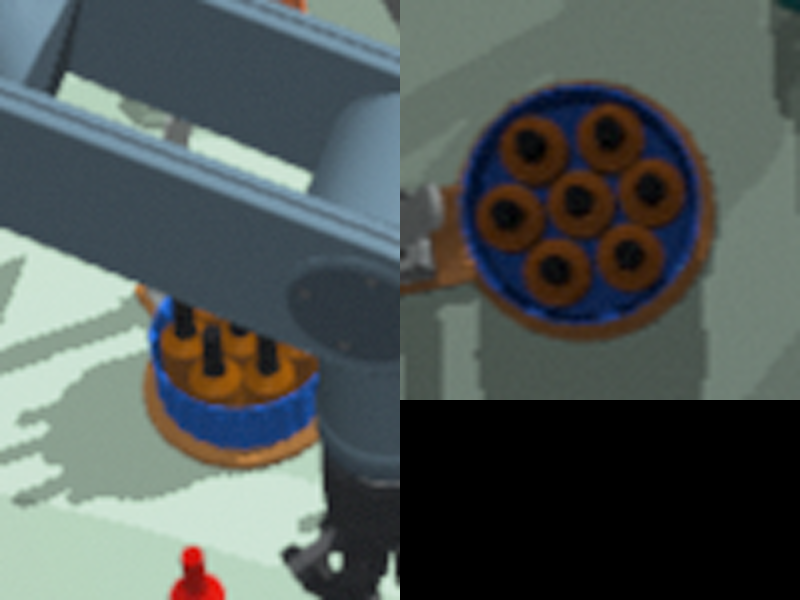

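Run:
```python
from h import *
print(finish_job())
```

```text
the job is handed in; nothing more can be done
None
```

I pressed the keeper's tail down to its stop, where the force jumped from about 3 N to 18 N. I then packed the three amber bottles at about 330°, 210° and 270° and handed the job in at about 34 s of the 72 s allowed. `finish_job()` gave no verdict.

- **Bottles:** The last top view shows all seven standing in the basket, one in the middle and six round it. Each of the three was lowered until floor contact showed (about 8–11 N) before I let go. The first and third rubbed the basket wall at about 5 N, so I shifted them inward slightly while lowering.
- **Keeper:** I saw it fully up right after pressing it. In the last top view nothing crosses the basket, but the robot arm hid most of the side view, so its final angle is not confirmed from there.
- **Other things:** No bystander was approached or touched. I did not compare their positions at the end. The gripper was clear of everything, above the table, at hand-in.
- **Disagreement:** Near the basket, bottle positions from the top camera and from the robot differed by about 4 mm in y. I placed the last bottle using positions measured relative to the ones already in the basket.

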